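# Set up the press: load the V-groove pin magazine and build the packing stack

### The job

Set up the next press run: first clear the copper offcuts out of the V-grooves into the orange scrap tray. Then lay each silver press pin in a groove of its own and push it gently along under the yellow guard bars until it is fully home against the end stop, and stack the packing discs flat and centred on the round bolster plate, widest at the bottom and narrowest on top (the pins and the discs in either order). Leave the steel collar, bottle, tin, caliper and screwdriver where they are.

Things in the scene. Friction and masses are not known exactly. Their poses are not given: they have to be found in the camera images.
- magazine: fixed grey pin magazine, base plate 186 x 164 x 8 mm (x -100..+86, y +-82 mm); origin on the table under it. Three steel 90-degree V-grooves run along its x at y +50 (groove 1), 0 (2), -50 mm (3), from the open loading end (x -90 mm) to the end stop (x +70 mm). A bar in a groove rests with two flats on the V walls, its axis 28 mm above the table
- groove_mouth (a point): point on the table under the loading end of groove 2 (magazine x -90 mm). The V bottoms are 11 mm above the table; the V walls rise to 23 mm above it, 11.7 mm either side of the groove's middle, so the upper part of a bar and its upright side flats stay free for the fingers. Pushing a pin along takes a few newtons (oiled steel)
- guard (a point): midpoint of the two yellow guard bars that cross all grooves at magazine x +30..+38 and +54..+62 mm, underside 47, top 55 mm above the table, on yellow side posts at y +-78 mm. The last 40 mm before the stop cannot be loaded from above: pins are laid in the open part and slid in under the bars (7 mm room above a pin)
- end_stop: dark steel wall across the +x end of all three grooves, 12 mm thick, top 44 mm above the table, fixed to the magazine; its origin is the same as the magazine's
- lane1_end (a point): point on the face of the end stop on the axis of a bar lying in groove 1 (28 mm above the table; groove 1 at +y, 2 middle, 3 at -y); axes as the magazine's (+x towards the stop, the pushing direction). A pin fully home has its centre 30 mm from it, at -x
- lane2_end (a point): point on the face of the end stop on the axis of a bar lying in groove 2 (28 mm above the table; groove 1 at +y, 2 middle, 3 at -y); axes as the magazine's (+x towards the stop, the pushing direction). A pin fully home has its centre 30 mm from it, at -x
- lane3_end (a point): point on the face of the end stop on the axis of a bar lying in groove 3 (28 mm above the table; groove 1 at +y, 2 middle, 3 at -y); axes as the magazine's (+x towards the stop, the pushing direction). A pin fully home has its centre 30 mm from it, at -x
- pin1: silvery eight-sided (octagon bar) press pin, 60 mm long, 24 mm across flats, about 0.22 kg, does not roll; starts lying on the table on the robot's right. Origin at its centre, x along its length. May be absent (None)
- pin2: silvery eight-sided (octagon bar) press pin, 60 mm long, 24 mm across flats, about 0.22 kg, does not roll; starts lying on the table on the robot's right. Origin at its centre, x along its length. May be absent (None)
- pin3: silvery eight-sided (octagon bar) press pin, 60 mm long, 24 mm across flats, about 0.22 kg, does not roll; starts lying on the table on the robot's right. Origin at its centre, x along its length. May be absent (None)
- offcut1: copper-coloured offcut of the same eight-sided bar, 36 mm long, 24 mm across flats; starts lying in the loading part of groove 1 of the magazine. Origin at its centre, x along its length. May be absent (None)
- offcut2: copper-coloured offcut of the same eight-sided bar, 36 mm long, 24 mm across flats; starts lying in the loading part of groove 2 of the magazine. Origin at its centre, x along its length. May be absent (None)
- offcut3: copper-coloured offcut of the same eight-sided bar, 36 mm long, 24 mm across flats; starts lying in the loading part of groove 3 of the magazine. Origin at its centre, x along its length. May be absent (None)
- scrap_tray: fixed orange open scrap tray on the robot's right, 100 (x) x 130 (y) x 30 mm high, walls and floor 4 mm; origin under its centre on the table
- bolster: fixed dark steel round bolster plate on the robot's left with a white ring line, 100 mm diameter, 8 mm high; origin at the centre of its underside, on the table
- disc_large: blue packing disc, 64 mm diameter, 14 mm thick, about 0.30 kg; starts flat on the table on the robot's left; origin at the centre of its underside. May be absent (None)
- disc_medium: brown packing disc, 54 mm diameter, 14 mm thick, about 0.20 kg; starts flat on the table on the left; origin at the centre of its underside. May be absent (None)
- disc_small: brass packing disc, 44 mm diameter, 14 mm thick, about 0.15 kg; starts flat on the table on the left; origin at the centre of its underside. May be absent (None)
- collar: bystander: small steel collar, 40 mm diameter, 12 mm high, between the magazine and the discs; origin under its centre. Leave alone
- oil_bottle: bystander: yellow bottle, 54 mm diameter, 130 mm high, beyond the magazine; leave alone
- screwdriver: bystander: screwdriver lying beyond the magazine; leave alone
- caliper: bystander: steel caliper lying beyond the discs, 190 mm long, under 10 mm high; leave alone
- grease_tin: bystander: white and green tin, 72 mm diameter, 75 mm high, left of the robot; leave alone

How it is judged:
By the outcome, as a careful person would: the job done as asked, in the order asked, and still so for the second after the job is handed in, with the robot touching nothing.
Of pin1, pin2, pin3 only 2 to 3 are there at a start; the rules pass over those that are not, and their reading is None.
Of offcut1, offcut2, offcut3 only 2 to 3 are there at a start; the rules pass over those that are not, and their reading is None.
Of disc_large, disc_medium, disc_small only 2 to 3 are there at a start; the rules pass over those that are not, and their reading is None.
At some moment in a run one of pin1, pin2, pin3, disc_large, disc_medium, disc_small may be knocked a few centimetres aside while the robot is not near it.
Once in a run the grip may slacken for a moment while it holds something.
It also fails if it takes over 210 s, if anything falls off the work surface, if the arm or the gripper's body presses on something with over 40 N, if the wrist force passes 120 N, or if a joint passes its speed limit or range.

### The arm

A 7-joint arm with a two-finger parallel gripper is mounted at the origin on the work surface. World frame = base frame: x ahead of the robot, y to its left, z up, the work surface at z = 0. Lengths are in mm, angles in rad, forces in N, time in s.
With the tool pointing down it reaches from about 425 to 950 mm from the base axis. Payload 4.7 kg.
Tool frame: the origin (TCP) lies midway between the tips of the shut fingers; the grasp point (between the pads) lies 19 mm behind it; z points along the fingers, y is the line along which they close (so a half turn about z gives the same grasp; the last joint's range is limited). The gripper opens to 87 mm and grips with 3 to 60 N. Pads are 19 mm wide; open, the fingers measure 117 mm over their backs; the gripper's body (75 mm by 190 mm) begins 51 mm behind the grasp point.
Start: joints at [-1.2, 0.469, -0.049, 1.532, 0.024, 1.141, -0.082], TCP at [262.695, 621.807, 186.373] pointing down, gripper open.
Joint ranges: [-2.59, 2.59], [-0.33, 1.99], [-1.39, 1.29], [0.1, 2.45], [-1.04, 4.18], [0.21, 1.99], [-2.66, 2.66]. Speed limits (rad/s): [2.57, 2.57, 3.14, 3.14, 3.14, 3.14, 3.14].

### API

Orientations are given as a 3x3 rotation matrix whose columns are the frame's x, y, z axes.
In Python, from bench import arm, snapshot, camera_params, job, nets gives the robot as it stands.
- The arm moves only by the tool send_rows, never from a script. Its argument "deltas" is a list of rows, each a list of 3 entries, a list of its own where there are three numbers: the opening, from -1 (shut) to 1 (fully open), so that 0 is half open, then the shift along the tool's x, y, z in m, then the turn about the tool's z in degrees. A call has 1 to 8 rows; each row is the pose to reach, as a shift and turn from the pose commanded when the call began, along the tool's axes at that moment; what a row does not reach only later rows make up. A row lasts 1/10 s, in which the tool goes at most 50 mm and 8.59 degrees, less where a joint would pass 70% of its speed; a pose out of reach is approached as far as the arm can. A call with a gripper value outside its range is refused whole. The fingers move at their own pace and stop on an object; the grip force is fixed at half the most. Time passes only in rows, so rows that repeat a pose let the fingers close. It gives the time, the measured TCP pose, the force, the opening and the grip force at its end, in the units of the state.
- arm.get_state(): the state, without advancing time (a new reading comes with each control period).
- snapshot(name): name is "side" or "top" or "wrist"; returns the picture (480x640x3 uint8, red, green, blue); there is no depth.
- camera_params(name): a dict with "camera_matrix" (3x3 intrinsics, pixels), "world_from_camera" (4x4, takes a point from camera to world coordinates); the wrist camera has in their place "mount" (4x4, takes a point from camera to tool coordinates, whose origin is the TCP and whose axes are the flange's). Camera axes: x right, y up, looking along -z (the intrinsics and any distortion apply to the point x, -y, -z); pixel columns grow to the right and rows downward; lengths in mm; the calibration is good to about 2 mm. A picture is of the moment at which its call begins: read the wrist's pose just before it. camera_params takes no time and is no camera call.
- job.hand_in(): hands the job in; it is judged then, once.
Trained networks look in the newest picture that a camera, given by its name, has taken for a name from the list of things; names that differ only in an ending like _2 or _b are one class to them, and where a whole thing is asked for, a point or a joint stands for the part that bears it (a point fixed in the world has none). Each returns a list of dicts, best first, with "confidence" (0 to 1); they miss things now and then, are a little off and sometimes report something else, mostly with a low value. They report only what shows in the picture. A call takes as long as a camera call.
- nets.masks_of(camera, label): "pixels" (480x640 bool, what is visible of it) and "extent" ([left, top, right, bottom] in pixels, round what is visible of it).
The state is a dict: "t": time; "joint_pos": joint angles; "qd": joint speeds; "joint_torque": joint torques, N m; "tcp_pos": TCP position; "eef_rot": TCP orientation; "contact_force": force on the tool from outside, world axes, zero at the start; "wrist_torque": the same for the moment, N m; "finger_gap": finger opening in mm; "grasp_force": force on a finger pad.
Only numpy, scipy, OpenCV 4.12 (cv2) and the standard library are available. Lean on these libraries where they do the work, as an engineer would, in place of code of your own. Each camera call takes 0.05 s, during which the arm holds its last target. There are 200 camera calls.

## Working session

There is one attempt and no reset: what is moved stays moved. The work goes in short steps, Python scripts to look and compute and a tool call to move; the robot and the scene stay as the last step left them, time stands still between calls to the robot, and variables do not carry over. Pictures are saved under pics/ and viewed, at most 17 in all, crops included, and the job is handed in when it is done.

Besides the shell and the picture viewer there is one more tool, called after "Emit:" as name([rows], argument=value, ...), one row to a line, values as JSON. send_rows: Moves the arm, as the interface text tells. Its arguments: {"type":"object","properties":{"deltas":{"type":"array"}},"required":["deltas"]}

```bash
ls; mkdir -p pics; python3 - <<'E'
from bench import arm,snapshot,camera_params
import cv2,numpy as np
for n in ("top","side"):
    cv2.imwrite(f"pics/{n}0.png",snapshot(n)[:,:,::-1])
    p=camera_params(n);print(n,{k:np.round(v,3).tolist() if not isinstance(v,str) else v for k,v in p.items()})
p=camera_params("wrist");print({k:np.round(v,4).tolist() for k,v in p.items()})
print(arm.get_state())
E
```

```text
pics
top {'camera_matrix': [[443.446, 0.0, 331.481], [0.0, 443.446, 238.061], [0.0, 0.0, 1.0]], 'world_from_camera': [[-0.021, 0.989, -0.147, 339.796], [-1.0, -0.021, 0.003, 27.43], [0.0, 0.147, 0.989, 1230.545], [0.0, 0.0, 0.0, 1.0]]}
side {'camera_matrix': [[477.856, 0.0, 313.149], [0.0, 477.856, 245.731], [0.0, 0.0, 1.0]], 'world_from_camera': [[0.919, 0.242, -0.312, 181.764], [-0.394, 0.522, -0.756, -739.051], [-0.02, 0.818, 0.576, 668.699], [0.0, 0.0, 0.0, 1.0]]}
{'camera_matrix': [[398.5759, 0.0, 316.3631], [0.0, 398.5759, 238.8524], [0.0, 0.0, 1.0]], 'mount': [[-0.0016, 0.9695, 0.2452, 65.6802], [1.0, 0.0015, 0.0003, 0.2795], [-0.0001, 0.2452, -0.9695, -198.3077], [0.0, 0.0, 0.0, 1.0]]}
{'t': 0.1, 'joint_pos': array([-1.19989894,  0.46937473, -0.04859473,  1.53356473,  0.02409025,
        1.14100494, -0.08232237]), 'qd': array([ 0.00040029, -0.0015269 , -0.00025247, -0.00185273,  0.00022696,
        0.00085087, -0.00078731]), 'joint_torque': array([ 1.03285347e-04, -5.09170997e+01, -8.14921036e-02, -2.36828113e+01,
       -6.14984706e-02,  3.44519026e-02,  6.25013649e-05]), 'tcp_pos': array([262.48424614, 621.22081032, 185.39915302]), 'eef_rot': array([[-9.21140740e-01,  3.89229148e-01, -6.38814790e-04],
       [ 3.89229669e-01,  9.21139269e-01, -1.64709649e-03],
       [-5.26605733e-05, -1.76585334e-03, -9.99998439e-01]]), 'contact_force': array([-0.1394585 , -0.84682166, -0.37288295]), 'wrist_torque': array([-0.01689408, -0.0131794 , -0.01469505]), 'grasp_force': 0.0, 'finger_gap': 86.75996699402567}
```

View pics/top0.png

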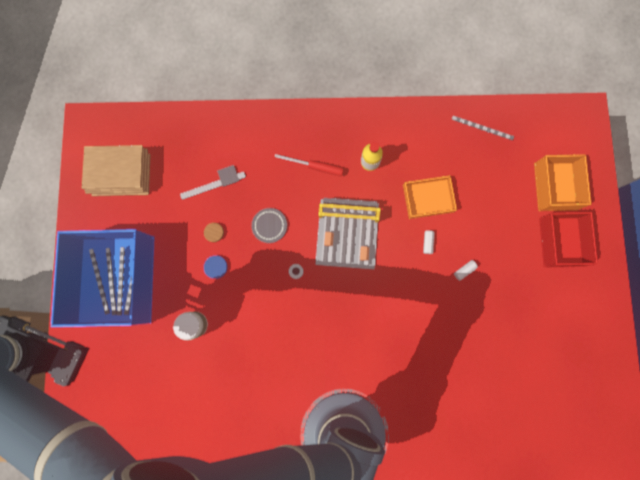

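View pics/side0.png

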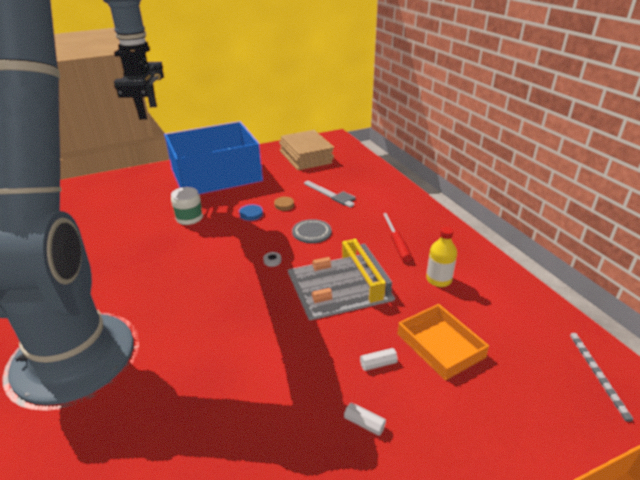

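The top view shows the magazine at (347,235) with offcuts at about (329,239) and (364,254), so grooves 1 and 3. The tray is at (430,196), the pins at (429,242) and (466,270), the bolster at (269,225), the blue disc at (216,266) and the brown disc at (213,231). I'll measure these now.

```bash
cat > h.py <<'E'
from bench import arm,snapshot,camera_params,job,nets
import cv2,numpy as np
def cam(n,s=None):
    p=camera_params(n);K=np.array(p["camera_matrix"])
    if n!="wrist": return K,np.array(p["world_from_camera"])
    T=np.eye(4);T[:3,:3]=s["eef_rot"];T[:3,3]=s["tcp_pos"]
    return K,T@np.array(p["mount"])
def ray(c,uv,z):
    K,T=c;uv=np.atleast_2d(uv).astype(float)
    d=np.c_[(uv[:,0]-K[0,2])/K[0,0],-(uv[:,1]-K[1,2])/K[1,1],-np.ones(len(uv))]@T[:3,:3].T
    return T[:3,3]+d*((z-T[2,3])/d[:,2])[:,None]
def proj(c,P):
    K,T=c;q=(np.atleast_2d(P)-T[:3,3])@T[:3,:3]
    return np.c_[K[0,0]*q[:,0]/-q[:,2]+K[0,2],K[1,1]*q[:,1]/q[:,2]+K[1,2]]
def find(n,label,z,c,k=2,minc=.3):
    out=[]
    for m in nets.masks_of(n,label)[:k]:
        if m["confidence"]<minc: continue
        v,u=np.nonzero(m["pixels"])
        if len(u)<5: continue
        P=ray(c,np.c_[u,v],z)[:,:2].astype(np.float32)
        (cx,cy),(w,h),a=cv2.minAreaRect(P)
        if w<h: w,h,a=h,w,a+90
        out.append(m)
        print(label,round(m["confidence"],2),"px",m["extent"],"mean",P.mean(0).round(1),"rect",round(cx,1),round(cy,1),"size",round(w,1),round(h,1),"yaw",round((a+90)%180-90,1))
    return out
def look(n):
    s=arm.get_state();im=snapshot(n);return s,im,cam(n,s)
E
python3 - <<'E'
from h import *
s,im,c=look("top")
for l,z in [("magazine",15),("guard",55),("pin1",24),("offcut1",40),("scrap_tray",30),("bolster",8),("disc_large",14),("disc_medium",14),("disc_small",14),("collar",12),("oil_bottle",100),("grease_tin",75)]:
    find("top",l,z,c,3)
E
```

```text
magazine 0.96 px [316.2, 199.3, 377.6, 269.5] mean [535.3 -20.5] rect 533.2 -20.2 size 189.6 166.6 yaw -5.7
guard 0.86 px [316.9, 201.3, 380.3, 267.9] mean [527.8 -19.9] rect 526.2 -18.7 size 185.4 169.1 yaw -6.5
guard 0.49 px [174.3, 311.5, 207.6, 338.9] mean [292.3 396.1] rect 291.7 396.5 size 83.3 69.4 yaw -88.8
pin1 0.71 px [453.2, 261.8, 473.9, 277.5] mean [ 420.8 -338.1] rect 422.4 -338.9 size 64.1 25.3 yaw -53.0
pin1 0.49 px [316.3, 198.1, 382.5, 268.5] mean [532.5 -20.2] rect 530.7 -20.5 size 191.1 168.1 yaw -6.0
offcut1 0.67 px [362.3, 244.7, 369.4, 260.5] mean [471.9 -64. ] rect 472.2 -64.9 size 35.3 24.4 yaw -1.2
offcut1 0.62 px [327.6, 233.9, 333.6, 248.1] mean [512.4  31.6] rect 512.4 31.4 size 35.6 24.4 yaw -1.2
scrap_tray 0.93 px [404.2, 176.5, 458.3, 217.9] mean [ 626.5 -250.5] rect 626.4 -250.4 size 139.5 108.0 yaw -83.4
bolster 0.57 px [250.8, 208.9, 286.9, 241.1] mean [559.4 197.2] rect 557.5 197.2 size 100.8 93.7 yaw 88.8
disc_large 0.86 px [202.6, 258.1, 227.3, 279.4] mean [444.7 344. ] rect 444.5 344.0 size 67.4 62.9 yaw 45.0
disc_medium 0.52 px [203.4, 223.7, 225.0, 245.5] mean [543.  351.2] rect 542.7 350.5 size 54.0 52.8 yaw 0.8
collar 0.74 px [288.8, 264.5, 305.2, 280.4] mean [429.7 123.5] rect 429.6 123.9 size 35.8 35.7 yaw 88.8
collar 0.4 px [250.6, 208.2, 285.8, 241.6] mean [559.4 196.7] rect 558.3 197.9 size 97.8 96.3 yaw 88.8
oil_bottle 0.68 px [361.0, 142.3, 383.3, 169.5] mean [723.5 -87.1] rect 725.0 -87.2 size 77.4 50.4 yaw -2.2
```

Emit:
send_rows([
  [0, [-0.03, -0.03, 0], 0],
  [0, [-0.06, -0.062, 0], 0],
  [0, [-0.09, -0.093, 0], 0],
  [0, [-0.12, -0.124, 0], 0],
  [0, [-0.15, -0.155, 0], 0],
  [0, [-0.18, -0.186, 0], 0],
  [0, [-0.21, -0.217, 0], 0],
  [0, [-0.24, -0.247, 0], 0],
])

```text
t: 1.55
tcp_pos: [388.1, 299.2, 186.7]
eef_rot: [[-0.921, 0.389, 0.001], [0.389, 0.921, 0.001], [-0.0, 0.001, -1.0]]
contact_force: [1.2, 0.5, -0.4]
finger_gap: 43.9
grasp_force: 0.0
```

Emit:
send_rows([
  [0, [-0.03, -0.03, 0], 0],
  [0, [-0.06, -0.062, 0], 0],
  [0, [-0.09, -0.093, 0], 0],
  [0, [-0.12, -0.124, 0], 0],
  [0, [-0.15, -0.155, 0], 0],
  [0, [-0.18, -0.186, 0], 0],
  [0, [-0.21, -0.217, 0], 0],
  [0, [-0.238, -0.247, 0], 0],
])

```text
t: 2.35
tcp_pos: [511.4, -21.1, 186.7]
eef_rot: [[-0.921, 0.389, 0.001], [0.389, 0.921, 0.0], [-0.001, 0.001, -1.0]]
contact_force: [0.8, 0.3, -0.6]
finger_gap: 43.3
grasp_force: 0.0
```

Emit:
send_rows([
  [0, [0, 0, 0], -8],
  [0, [0, 0, 0], -16],
  [0, [0, 0, 0], -17],
  [0, [0, 0, 0], -17],
  [0, [0, 0, 0], -17],
])

```text
t: 2.85
tcp_pos: [510.7, -19.0, 186.4]
eef_rot: [[-0.995, 0.104, 0.0], [0.104, 0.995, 0.0], [-0.0, 0.0, -1.0]]
contact_force: [0.2, 0.7, -0.4]
finger_gap: 43.4
grasp_force: 0.0
```

```bash
cat >> h.py <<'E'
def go(x,y,z,head=None,s=None):
    s=s or arm.get_state();R=s["eef_rot"];d=R.T@(np.array([x,y,z])-s["tcp_pos"])
    h0=np.degrees(np.arctan2(R[1,0],R[0,0]))
    t=0 if head is None else (h0-head+180)%360-180
    print("  go",(x,y,z,head),"-> d",(d/1000).round(4),"turn",round(t,1))
E
python3 - <<'E'
from h import *
s,im,c=look("wrist");print(s["tcp_pos"],s["eef_rot"].round(3).tolist(),s["joint_pos"].round(2),s["finger_gap"],s["contact_force"])
cv2.imwrite("pics/w1.png",im[:,:,::-1])
for l,z in [("magazine",15),("offcut1",40),("end_stop",44),("scrap_tray",30),("bolster",8),("pin1",24)]: find("wrist",l,z,c,3)
s,im,c=look("top")
find("top","pin2",24,c,4,.1)
E
```

```text
[510.70362006 -19.01777961 186.40393206] [[-0.995, 0.104, 0.0], [0.104, 0.995, 0.0], [-0.0, 0.0, -1.0]] [-0.29  0.2   0.29  1.93 -0.07  1.02  1.49] 43.38746129990769 [ 0.1708788   0.69158078 -0.37634485]
magazine 0.79 px [223.1, 134.3, 411.1, 299.5] mean [516.6 -19.5] rect 521.9 -19.5 size 184.3 158.9 yaw 83.9
magazine 0.61 px [603.7, 348.3, 628.6, 371.5] mean [700.  271.4] rect 699.6 273.6 size 31.4 21.7 yaw -51.6
offcut1 0.92 px [246.8, 162.2, 273.7, 203.1] mean [475.4 -64.2] rect 475.8 -64.3 size 36.8 24.4 yaw -6.1
offcut1 0.58 px [359.5, 194.0, 388.0, 237.9] mean [516.2  29. ] rect 516.5 29.0 size 38.5 24.5 yaw -5.8
scrap_tray 0.78 px [20.2, 339.5, 35.1, 375.2] mean [ 619.5 -317.8] rect 623.8 -318.9 size 40.2 10.3 yaw -3.2
scrap_tray 0.45 px [225.6, 137.3, 409.5, 303.3] mean [513.5 -19.3] rect 518.3 -19.2 size 176.8 151.5 yaw 83.9
bolster 0.93 px [491.5, 186.9, 594.9, 277.6] mean [556.5 196.4] rect 555.4 197.2 size 102.0 81.6 yaw 76.8
pin1 0.75 px [59.0, 198.6, 99.0, 267.2] mean [ 503.6 -239.5] rect 504.6 -239.7 size 64.1 29.3 yaw -6.9
pin2 0.57 px [424.1, 232.2, 434.0, 254.3] mean [ 500.3 -242.8] rect 500.6 -243.0 size 59.0 24.7 yaw -3.1
pin2 0.53 px [452.9, 264.3, 476.7, 278.0] mean [ 422.2 -339.6] rect 421.9 -339.5 size 64.9 25.6 yaw -55.2
pin2 0.22 px [206.7, 221.4, 224.9, 247.0] mean [541.6 347.8] rect 541.0 347.9 size 53.7 52.4 yaw 0.8
```

View pics/w1.png

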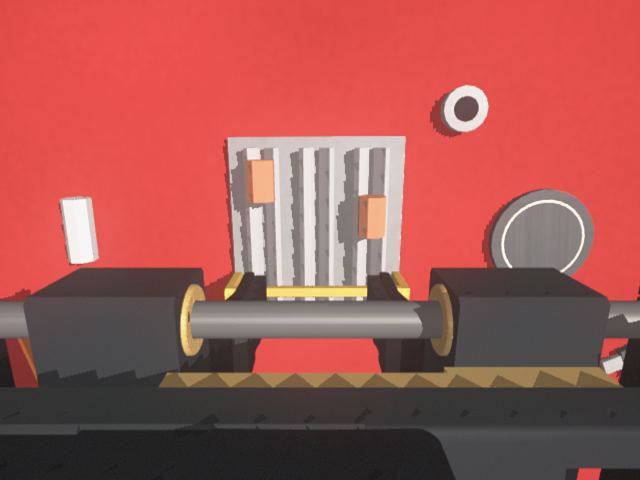

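The wrist picture shows the magazine's loading edge from (228,137) to (405,136), the offcuts at (261,182) in groove 3 and (373,216) in groove 1, and the pin at (80,230). The bolster is at right, at about (543,235).

```bash
python3 - <<'E'
from h import *
s=arm.get_state();c=cam("wrist",s)
P=ray(c,[(228,137.5),(405.5,136.5)],8);print(P.round(1))
e=P[1]-P[0];yaw=np.degrees(np.arctan2(e[1],e[0]))-90;print(np.linalg.norm(e),yaw)
a=np.radians(-6);ex=np.array([np.cos(a),np.sin(a)]);ey=np.array([-ex[1],ex[0]])
m=P[:,:2].mean(0)
print("mag origin",m+100*ex,"ends",[(m+170*ex+o*ey).round(1) for o in(50,0,-50)])
for o in [(516.3,29),(475.6,-64.2)]: print("offcut in mag",((np.array(o)-m)@ex-100),(np.array(o)-m)@ey)
go(515.5,29.5,80,174);go(515.5,29.5,25,174)
E
```

```text
[[436.5 -92.9   8. ]
 [452.6  68.8   8. ]]
162.5089752665145 -5.685943901956378
mag origin [543.98978973 -22.49995907] ends [array([618.8,  19.9]), array([613.6, -29.8]), array([608.4, -79.5])]
offcut in mag -32.92131374698438 48.32346573520785
offcut in mag -63.65630211192773 -48.62028336810871
  go (515.5, 29.5, 80, 174) -> d [0.0003 0.049  0.1063] turn 0.1
  go (515.5, 29.5, 25, 174) -> d [0.0003 0.049  0.1613] turn 0.1
```

Emit:
send_rows([
  [0, [0, 0.049, 0.03], 0],
  [0, [0, 0.049, 0.07], 0],
  [0, [0, 0.049, 0.106], 0],
  [0, [0, 0.049, 0.135], 0],
  [0, [0, 0.049, 0.15], 0],
  [0, [0, 0.049, 0.16], 0],
  [0, [0, 0.049, 0.161], 0],
  [0, [0, 0.049, 0.161], 0],
])

```text
t: 4.1
tcp_pos: [516.3, 29.4, 25.8]
eef_rot: [[-0.995, 0.103, 0.001], [0.103, 0.995, 0.0], [-0.001, 0.0, -1.0]]
contact_force: [0.7, 0.3, 1.0]
finger_gap: 43.5
grasp_force: 0.0
```

Emit:
send_rows([
  [-1, [0, 0, 0], 0],
  [-1, [0, 0, 0], 0],
  [-1, [0, 0, 0], 0],
  [-1, [0, 0, 0], 0],
  [-1, [0, 0, 0], 0],
  [-1, [0, 0, 0], 0],
])

```text
t: 4.7
tcp_pos: [515.8, 29.5, 25.4]
eef_rot: [[-0.995, 0.103, 0.0], [0.103, 0.995, 0.0], [-0.0, 0.0, -1.0]]
contact_force: [0.9, -0.1, 0.3]
finger_gap: 4.5
grasp_force: 0.0
```

Emit:
send_rows([
  [-1, [0, 0, -0.01], 0],
  [-1, [0, 0, -0.03], 0],
  [-1, [0, 0, -0.06], 0],
  [-1, [0, 0, -0.085], 0],
  [-1, [0, 0, -0.085], 0],
])

```text
t: 5.2
tcp_pos: [518.7, 29.6, 114.3]
eef_rot: [[-0.995, 0.103, 0.008], [0.103, 0.995, 0.002], [-0.008, 0.002, -1.0]]
contact_force: [0.7, -0.2, 0.5]
finger_gap: 0.4
grasp_force: 0.0
```

```bash
python3 - <<'E'
from h import *
s=arm.get_state();print(s["tcp_pos"].round(1),s["finger_gap"],s["grasp_force"],s["contact_force"].round(1))
go(640,-225,110,96);go(640,-225,110,174)
E
```

```text
[518.7  29.6 114.3] 0.4082714294171066 0.0 [ 0.7 -0.2  0.5]
  go (640, -225, 110, 96) -> d [-0.1468 -0.2408  0.0049] turn 78.1
  go (640, -225, 110, 174) -> d [-0.1468 -0.2408  0.0049] turn 0.1
```

```bash
python3 - <<'E'
from h import *
s,im,c=look("wrist");cv2.imwrite("pics/w2.png",im[:,:,::-1])
find("wrist","offcut1",40,c,3)
E
```

```text
offcut1 0.65 px [155.5, 158.8, 197.0, 213.3] mean [475.1 -61.6] rect 475.5 -61.7 size 37.5 27.4 yaw -5.6
offcut1 0.64 px [301.5, 200.6, 334.3, 258.4] mean [516.   30.5] rect 516.6 30.6 size 39.0 23.0 yaw -6.6
```

View pics/w2.png

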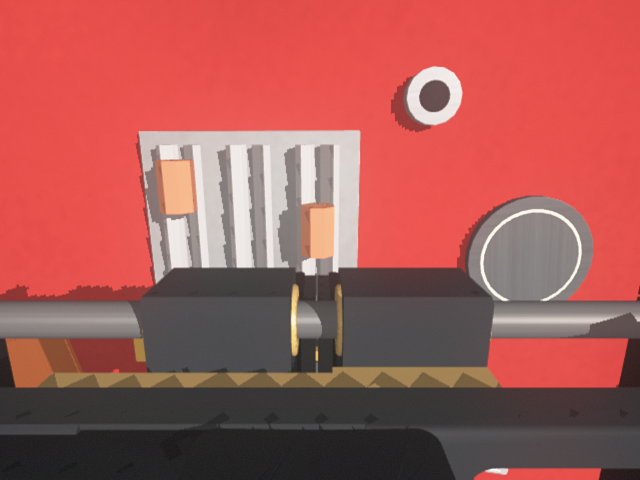

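```bash
python3 - <<'E'
import cv2
i=cv2.imread("pics/w2.png")[190:310,240:400];cv2.imwrite("pics/w2c.png",cv2.resize(i,None,fx=4.9,fy=4.9,interpolation=cv2.INTER_NEAREST))
from h import *
s=arm.get_state();print(s)
E
```

```text
{'t': 5.3, 'joint_pos': array([-0.34444407,  0.29821585,  0.24937139,  2.00009297, -0.09696539,
        0.85297677,  1.42592869]), 'qd': array([ 0.00192728,  0.02825586, -0.00528245,  0.02409194,  0.00018878,
       -0.00130949,  0.00047011]), 'joint_torque': array([ 4.12475131e-02, -3.72265220e+01,  2.19975874e+00, -2.02491868e+01,
        3.93510237e-02,  4.65671404e-02, -3.31155417e-03]), 'tcp_pos': array([515.95679967,  29.58691221, 111.01426568]), 'eef_rot': array([[-9.94698917e-01,  1.02822099e-01,  1.29619334e-03],
       [ 1.02822882e-01,  9.94699527e-01,  5.52819951e-04],
       [-1.23248079e-03,  6.83167741e-04, -9.99999007e-01]]), 'contact_force': array([ 0.13912368, -0.31379723, -0.2211819 ]), 'wrist_torque': array([ 0.0063332 ,  0.05796528, -0.00519837]), 'grasp_force': 0.0, 'finger_gap': 0.21588898620017322}
```

View pics/w2c.png

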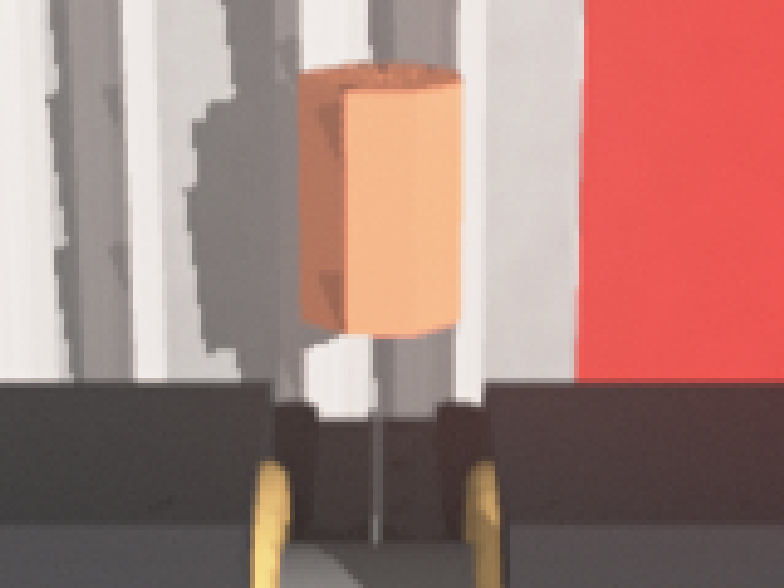

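The offcut at (318,231) hasn't moved. The shut fingertips' near edge shows at about (317,276), so the tips look shorter than the nominal TCP. I'll probe the offcut's top with the shut fingers to find where they really end.

Emit:
send_rows([
  [-1, [0, 0, 0.03], 0],
  [-1, [0, 0, 0.06], 0],
  [-1, [0, 0, 0.075], 0],
  [-1, [0, 0, 0.08], 0],
  [-1, [0, 0, 0.082], 0],
  [-1, [0, 0, 0.082], 0],
  [-1, [0, 0, 0.082], 0],
])

```text
t: 6.0
tcp_pos: [516.4, 29.5, 29.0]
eef_rot: [[-0.995, 0.103, 0.001], [0.103, 0.995, 0.0], [-0.001, 0.0, -1.0]]
contact_force: [-0.3, -0.6, -0.6]
finger_gap: 1.1
grasp_force: 0.0
```

Emit:
send_rows([
  [-1, [0, 0, 0.001], 0],
  [-1, [0, 0, 0.002], 0],
  [-1, [0, 0, 0.003], 0],
])

```text
t: 6.3
tcp_pos: [516.0, 29.5, 25.6]
eef_rot: [[-0.995, 0.103, 0.001], [0.103, 0.995, 0.0], [-0.001, 0.0, -1.0]]
contact_force: [0.3, -1.3, 0.0]
finger_gap: 0.6
grasp_force: 0.0
```

```bash
python3 - <<'E'
from h import *
s,im,c=look("side");cv2.imwrite("pics/s2.png",im[:,:,::-1])
t=s["tcp_pos"];print(t,s["contact_force"],proj(c,[t,t+[0,0,20],t+[0,0,40]]))
u,v=proj(c,t)[0].astype(int)
cv2.imwrite("pics/s2c.png",cv2.resize(im[v-60:v+50,u-70:u+70,::-1],None,fx=5,fy=5,interpolation=cv2.INTER_CUBIC));print(u,v)
E
```

```text
[515.96950318  29.51710984  25.58237478] [ 0.25147577 -1.29103937  0.00643231] [[320.92128542 265.29519784]
 [320.82093679 258.02633125]
 [320.71835027 250.59536064]]
320 265
```

View pics/s2c.png

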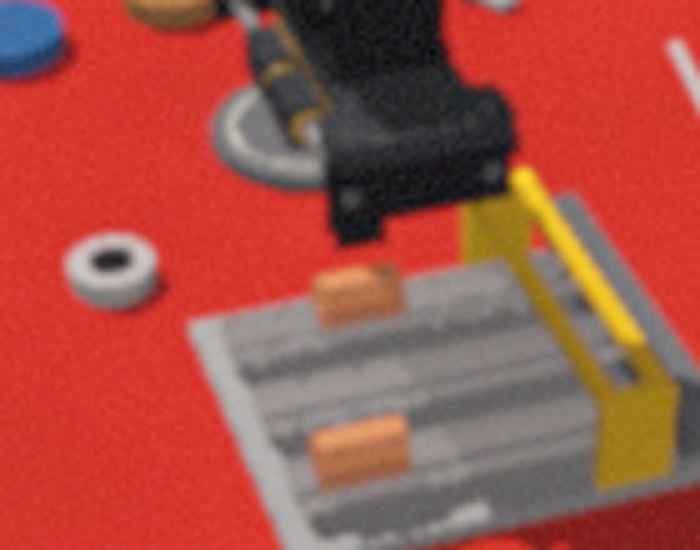

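The zoomed side view shows the fingertip at about (321,253), while the reported TCP projects to (321,265). The real tips therefore end some 30–35 mm above the reported TCP. I'll keep probing downwards, slowly.

Emit:
send_rows([
  [-1, [0, 0, 0.003], 0],
  [-1, [0, 0, 0.006], 0],
  [-1, [0, 0, 0.009], 0],
  [-1, [0, 0, 0.012], 0],
  [-1, [0, 0, 0.012], 0],
])

```text
t: 6.85
tcp_pos: [515.3, 29.4, 12.7]
eef_rot: [[-0.995, 0.103, -0.001], [0.103, 0.995, -0.0], [0.001, -0.0, -1.0]]
contact_force: [0.0, 0.6, -1.3]
finger_gap: 0.3
grasp_force: 0.0
```

Emit:
send_rows([
  [-1, [0, 0, 0.001], 0],
  [-1, [0, 0, 0.002], 0],
  [-1, [0, 0, 0.003], 0],
  [-1, [0, 0, 0.004], 0],
  [-1, [0, 0, 0.004], 0],
])

```text
t: 7.35
tcp_pos: [515.7, 29.5, 9.2]
eef_rot: [[-0.995, 0.103, -0.0], [0.103, 0.995, 0.0], [0.0, 0.0, -1.0]]
contact_force: [0.0, -0.3, 0.0]
finger_gap: 0.5
grasp_force: 0.0
```

Emit:
send_rows([
  [-1, [0, 0, 0.001], 0],
  [-1, [0, 0, 0.002], 0],
  [-1, [0, 0, 0.003], 0],
  [-1, [0, 0, 0.004], 0],
  [-1, [0, 0, 0.004], 0],
])

```text
t: 7.85
tcp_pos: [515.6, 29.4, 5.2]
eef_rot: [[-0.995, 0.103, -0.0], [0.103, 0.995, 0.0], [0.0, -0.0, -1.0]]
contact_force: [-0.7, -0.4, -0.8]
finger_gap: 0.7
grasp_force: 0.0
```

```bash
python3 - <<'E'
from h import *
s,im,c=look("side")
t=s["tcp_pos"];print(t,s["contact_force"])
a=im[200:310,250:390,::-1]
s,im,c=look("wrist")
b=im[190:300,246:386,::-1]
cv2.imwrite("pics/s3c.png",cv2.resize(np.vstack([a,b]),None,fx=2.7,fy=2.7,interpolation=cv2.INTER_CUBIC))
E
```

```text
[515.64284613  29.4466077    5.16645407] [-0.66609497 -0.43668726 -0.77522481]
```

View pics/s3c.png

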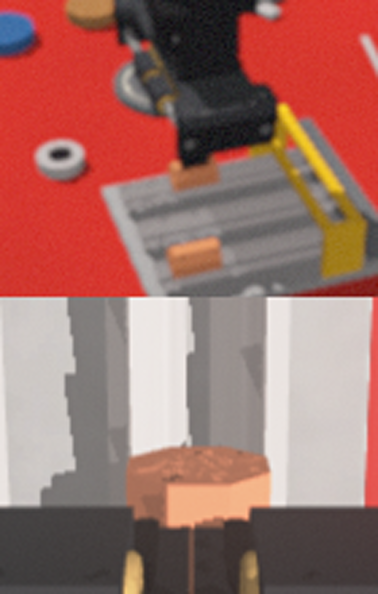

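The tips at (317,274) look just above the offcut, and there's no force yet, so I'll go on down.

Emit:
send_rows([
  [-1, [0, 0, 0.001], 0],
  [-1, [0, 0, 0.002], 0],
  [-1, [0, 0, 0.003], 0],
  [-1, [0, 0, 0.003], 0],
])

```text
t: 8.35
tcp_pos: [515.9, 29.5, 4.1]
eef_rot: [[-0.995, 0.103, -0.0], [0.103, 0.995, 0.001], [0.0, 0.001, -1.0]]
contact_force: [-4.3, -0.8, 16.6]
finger_gap: 0.6
grasp_force: 8.3
```

Emit:
send_rows([
  [-1, [0, 0, 0.001], 0],
  [-1, [0, 0, 0.002], 0],
  [-1, [0, 0, 0.003], 0],
  [-1, [0, 0, 0.003], 0],
])

```text
t: 8.75
tcp_pos: [516.1, 29.5, 3.9]
eef_rot: [[-0.995, 0.103, -0.0], [0.103, 0.995, 0.002], [0.0, 0.002, -1.0]]
contact_force: [-12.4, -0.3, 42.0]
finger_gap: 0.4
grasp_force: 21.0
```

Contact came at a reported TCP z of 4.2 against the offcut's 40 mm top, so the real tips sit 36 mm behind the reported TCP. I'll use TCP z = tip height − 36 from here and grasp again.

Emit:
send_rows([
  [0, [0, 0, -0.02], 0],
  [0, [0, 0, -0.02], 0],
  [0, [0, 0, -0.02], 0],
  [0, [0, 0, -0.02], 0],
  [0, [0, 0, -0.01], 0],
  [0, [0, 0, 0], 0],
  [0, [0, 0, 0.006], 0],
  [0, [0, 0, 0.01], 0],
])

```text
t: 9.55
tcp_pos: [514.9, 29.3, -12.1]
eef_rot: [[-0.995, 0.103, -0.002], [0.103, 0.995, -0.0], [0.002, -0.001, -1.0]]
contact_force: [0.9, 0.5, -0.7]
finger_gap: 42.7
grasp_force: 0.0
```

Emit:
send_rows([
  [-1, [0, 0, 0], 0],
  [-1, [0, 0, 0], 0],
  [-1, [0, 0, 0], 0],
  [-1, [0, 0, 0], 0],
  [-1, [0, 0, 0], 0],
  [-1, [0, 0, 0], 0],
])

```text
t: 10.15
tcp_pos: [516.3, 30.6, -10.2]
eef_rot: [[-0.995, 0.102, 0.001], [0.102, 0.995, 0.001], [-0.001, 0.001, -1.0]]
contact_force: [-0.4, 4.3, 0.9]
finger_gap: 23.6
grasp_force: 30.0
```

Emit:
send_rows([
  [-1, [0, 0, -0.02], 0],
  [-1, [0, 0, -0.04], 0],
  [-1, [0, 0, -0.06], 0],
  [-1, [0, 0, -0.08], 0],
  [-1, [0, 0, -0.085], 0],
  [-1, [0, 0, -0.085], 0],
])

```text
t: 10.75
tcp_pos: [516.0, 28.9, 74.6]
eef_rot: [[-0.995, 0.103, 0.001], [0.103, 0.995, -0.0], [-0.001, -0.0, -1.0]]
contact_force: [0.1, 0.1, -1.6]
finger_gap: 23.3
grasp_force: 30.0
```

```bash
python3 - <<'E'
from h import *
go(627,-235,75,174)
E
```

```text
go (627, -235, 75, 174) -> d [-1.377e-01 -2.510e-01 -2.000e-04] turn 0.1
```

Emit:
send_rows([
  [-1, [-0.014, -0.025, 0], 0],
  [-1, [-0.034, -0.06, 0], 0],
  [-1, [-0.056, -0.1, 0], 0],
  [-1, [-0.08, -0.14, 0], 0],
  [-1, [-0.102, -0.18, 0], 0],
  [-1, [-0.123, -0.217, 0], 0],
  [-1, [-0.137, -0.242, 0], 0],
  [-1, [-0.137, -0.242, 0], 0],
])

```text
t: 11.55
tcp_pos: [626.2, -231.9, 72.3]
eef_rot: [[-0.994, 0.11, -0.002], [0.11, 0.994, -0.004], [0.002, -0.004, -1.0]]
contact_force: [-0.9, -0.3, -0.8]
finger_gap: 23.6
grasp_force: 30.0
```

Emit:
send_rows([
  [-1, [0, 0, 0.03], 0],
  [-1, [0, 0, 0.06], 0],
  [-1, [0, 0, 0.08], 0],
  [-1, [0, 0, 0.09], 0],
  [-1, [0, 0, 0.095], 0],
  [-1, [0, 0, 0.095], 0],
  [-0.2, [0, 0, 0.095], 0],
  [-0.2, [0, 0, 0.095], 0],
])

```text
t: 12.35
tcp_pos: [628.2, -225.6, -19.6]
eef_rot: [[-0.995, 0.103, 0.002], [0.103, 0.995, -0.001], [-0.002, -0.0, -1.0]]
contact_force: [0.5, -0.1, -0.1]
finger_gap: 31.3
grasp_force: 0.0
```

Emit:
send_rows([
  [-0.2, [0, 0, -0.02], 0],
  [-0.2, [0, 0, -0.06], 0],
  [-0.2, [0, 0, -0.1], 0],
  [-0.1, [0, 0, -0.14], 0],
  [0, [0, 0, -0.18], 0],
  [0, [0, 0, -0.18], 0],
])

```text
t: 12.95
tcp_pos: [631.4, -227.4, 167.3]
eef_rot: [[-0.995, 0.103, 0.014], [0.103, 0.995, -0.004], [-0.014, -0.003, -1.0]]
contact_force: [1.0, -0.5, -0.3]
finger_gap: 42.7
grasp_force: 0.0
```

```bash
python3 - <<'E'
from h import *
s,im,c=look("wrist");print(s["tcp_pos"].round(1),s["joint_pos"].round(2))
find("wrist","scrap_tray",30,c,1);find("wrist","offcut1",28,c,2);find("wrist","pin1",24,c,3)
go(475.5,-63.5,75,174)
s,im,c=look("top");find("top","offcut1",28,c,3)
E
```

```text
[ 631.4 -227.4  167.3] [ 0.07  0.48  0.31  1.59 -0.16  1.08  1.88]
scrap_tray 0.58 px [192.0, 148.1, 370.8, 289.9] mean [ 629.8 -256.1] rect 632.3 -254.9 size 130.8 102.0 yaw -83.1
offcut1 0.72 px [491.1, 1.9, 526.6, 21.5] mean [489.5 -67.3] rect 490.2 -66.8 size 28.4 14.3 yaw 83.9
offcut1 0.63 px [304.8, 187.0, 331.9, 235.4] mean [ 628.2 -225.3] rect 628.5 -225.7 size 39.2 23.5 yaw -6.0
pin1 0.82 px [259.8, 19.4, 292.1, 104.5] mean [ 505.9 -245.7] rect 506.5 -246.0 size 60.9 23.7 yaw -6.9
pin1 0.74 px [444.9, 2.4, 638.0, 186.0] mean [555.2 -34.8] rect 556.6 -28.9 size 169.0 140.8 yaw 84.0
pin1 0.41 px [112.2, 1.5, 137.8, 11.9] mean [ 453.4 -355.2] rect 454.0 -355.3 size 15.3 5.5 yaw 83.9
  go (475.5, -63.5, 75, 174) -> d [0.1666 0.145  0.0838] turn 0.1
offcut1 0.55 px [359.5, 247.3, 370.6, 261.8] mean [473.2 -64.6] rect 473.5 -64.6 size 35.8 21.9 yaw -1.8
```

Emit:
send_rows([
  [0, [0.02, 0.018, 0.01], 0],
  [0, [0.05, 0.044, 0.02], 0],
  [0, [0.08, 0.07, 0.04], 0],
  [0, [0.11, 0.096, 0.06], 0],
  [0, [0.14, 0.122, 0.08], 0],
  [0, [0.1685, 0.1465, 0.086], 0],
  [0, [0.1685, 0.1465, 0.086], 0],
  [0, [0.1685, 0.1465, 0.086], 0],
])

```text
t: 14.05
tcp_pos: [474.1, -61.9, 72.8]
eef_rot: [[-0.995, 0.101, -0.001], [0.101, 0.995, -0.0], [0.001, -0.0, -1.0]]
contact_force: [0.3, -0.6, 0.1]
finger_gap: 43.4
grasp_force: 0.0
```

Emit:
send_rows([
  [0, [0, 0, 0.03], 0],
  [0, [0, 0, 0.055], 0],
  [0, [0, 0, 0.075], 0],
  [0, [0, 0, 0.083], 0],
  [0, [0, 0, 0.085], 0],
  [0, [0, 0, 0.085], 0],
])

```text
t: 14.65
tcp_pos: [475.5, -62.9, -11.4]
eef_rot: [[-0.995, 0.104, 0.001], [0.104, 0.995, -0.0], [-0.001, -0.0, -1.0]]
contact_force: [-0.4, 0.0, 0.6]
finger_gap: 43.4
grasp_force: 0.0
```

Emit:
send_rows([
  [-1, [0, 0, 0], 0],
  [-1, [0, 0, 0], 0],
  [-1, [0, 0, 0], 0],
  [-1, [0, 0, 0], 0],
  [-1, [0, 0, 0], 0],
  [-1, [0, 0, 0], 0],
])

```text
t: 15.25
tcp_pos: [475.0, -65.7, -10.9]
eef_rot: [[-0.994, 0.105, 0.002], [0.105, 0.994, -0.003], [-0.002, -0.003, -1.0]]
contact_force: [-1.2, -7.5, 2.7]
finger_gap: 23.7
grasp_force: 30.0
```

Emit:
send_rows([
  [-1, [0, 0, -0.02], 0],
  [-1, [0, 0, -0.04], 0],
  [-1, [0, 0, -0.06], 0],
  [-1, [0, 0, -0.08], 0],
  [-1, [0, 0, -0.085], 0],
  [-1, [0, 0, -0.085], 0],
  [-1, [0, 0, -0.085], 0],
])

```text
t: 15.95
tcp_pos: [473.9, -62.1, 72.6]
eef_rot: [[-0.995, 0.103, -0.001], [0.103, 0.995, 0.0], [0.001, 0.0, -1.0]]
contact_force: [0.7, 0.2, -1.4]
finger_gap: 23.7
grasp_force: 30.0
```

```bash
python3 - <<'E'
from h import *
go(625,-277,75,174)
E
```

```text
go (625, -277, 75, 174) -> d [-0.1724 -0.1982 -0.0026] turn 0.1
```

Emit:
send_rows([
  [-1, [-0.02, -0.023, 0], 0],
  [-1, [-0.05, -0.058, 0], 0],
  [-1, [-0.08, -0.093, 0], 0],
  [-1, [-0.11, -0.128, 0], 0],
  [-1, [-0.14, -0.163, 0], 0],
  [-1, [-0.16, -0.186, 0], 0],
  [-1, [-0.171, -0.198, 0], 0],
  [-1, [-0.171, -0.198, 0], 0],
])

```text
t: 16.75
tcp_pos: [623.9, -279.6, 71.1]
eef_rot: [[-0.994, 0.106, -0.002], [0.106, 0.994, -0.001], [0.002, -0.001, -1.0]]
contact_force: [0.0, -0.0, -1.4]
finger_gap: 23.2
grasp_force: 30.0
```

Emit:
send_rows([
  [-1, [0, 0, 0.03], 0],
  [-1, [0, 0, 0.06], 0],
  [-1, [0, 0, 0.08], 0],
  [-1, [0, 0, 0.09], 0],
  [-1, [0, 0, 0.094], 0],
  [-1, [0, 0, 0.094], 0],
  [-0.2, [0, 0, 0.094], 0],
  [-0.2, [0, 0, 0.094], 0],
])

```text
t: 17.55
tcp_pos: [625.4, -277.3, -19.1]
eef_rot: [[-0.995, 0.103, 0.003], [0.103, 0.995, -0.001], [-0.003, -0.001, -1.0]]
contact_force: [-0.1, 0.2, 0.3]
finger_gap: 31.7
grasp_force: 0.0
```

Emit:
send_rows([
  [-0.2, [0, 0, -0.02], 0],
  [-0.2, [0, 0, -0.06], 0],
  [-0.2, [0, 0, -0.1], 0],
  [-0.1, [0, 0, -0.13], 0],
  [0, [0, 0, -0.15], 0],
  [0, [0, 0, -0.15], 0],
  [0, [0, 0, -0.15], 0],
  [0, [0, 0, -0.15], 0],
])

```text
t: 18.35
tcp_pos: [623.5, -276.4, 128.1]
eef_rot: [[-0.995, 0.103, -0.002], [0.103, 0.995, 0.001], [0.002, 0.001, -1.0]]
contact_force: [-0.2, -0.1, -0.2]
finger_gap: 43.1
grasp_force: 0.0
```

```bash
python3 - <<'E'
from h import *
s,im,c=look("wrist");print(s["tcp_pos"].round(1),s["joint_pos"].round(2))
find("wrist","offcut1",28,c,3);find("wrist","pin1",24,c,3)
go(504,-243,140,174)
s,im,c=look("top");find("top","offcut1",28,c,3);find("top","pin1",24,c,3)
E
```

```text
[ 623.5 -276.4  128.1] [ 0.15  0.54  0.3   1.59 -0.18  1.04  1.97]
offcut1 0.88 px [302.3, 205.3, 330.2, 252.5] mean [ 623.8 -276.7] rect 624.0 -276.7 size 39.2 23.3 yaw -6.0
offcut1 0.87 px [363.5, 197.1, 397.5, 252.6] mean [ 627.6 -227.2] rect 627.7 -227.3 size 40.7 25.0 yaw -5.8
pin1 0.57 px [320.4, 11.6, 357.5, 105.7] mean [ 505.5 -247.2] rect 506.4 -246.9 size 61.4 24.2 yaw -7.0
  go (504, -243, 140, 174) -> d [ 0.1225  0.021  -0.0118] turn 0.1
offcut1 0.43 px [417.2, 191.1, 423.7, 206.8] mean [ 623.7 -221.7] rect 624.0 -220.9 size 37.4 25.0 yaw -2.9
pin1 0.66 px [424.0, 232.2, 433.3, 253.1] mean [ 501.8 -243.1] rect 500.7 -244.4 size 58.8 27.5 yaw -3.0
pin1 0.63 px [402.4, 179.5, 454.6, 220.2] mean [ 618.  -237.1] rect 628.2 -251.0 size 133.6 105.8 yaw -83.0
```

Emit:
send_rows([
  [0, [0.03, 0.005, 0], 0],
  [0, [0.06, 0.01, 0], 0],
  [0, [0.09, 0.014, 0.02], 0],
  [0, [0.1225, 0.018, 0.05], 1],
  [0, [0.1225, 0.018, 0.08], 1],
  [0, [0.1225, 0.018, 0.09], 1],
  [0, [0.1225, 0.018, 0.09], 1],
  [0, [0.1225, 0.018, 0.09], 1],
])

```text
t: 19.45
tcp_pos: [505.9, -247.0, 40.2]
eef_rot: [[-0.993, 0.12, 0.002], [0.12, 0.993, -0.001], [-0.002, -0.001, -1.0]]
contact_force: [1.0, -0.6, 0.4]
finger_gap: 43.6
grasp_force: 0.0
```

```bash
python3 - <<'E'
from h import *
s,im,c=look("wrist");print(s["tcp_pos"].round(1))
find("wrist","pin1",24,c,2);go(504.5,-246.5,-27,173)
E
```

```text
[ 505.9 -247.    40.2]
pin1 0.75 px [64.9, 79.6, 182.2, 189.7] mean [ 426.5 -339.1] rect 427.1 -339.6 size 65.6 26.3 yaw -56.3
pin1 0.69 px [295.6, 197.1, 337.2, 301.1] mean [ 500.8 -246.2] rect 501.4 -246.5 size 58.2 23.1 yaw -6.3
  go (504.5, -246.5, -27, 173) -> d [0.0018 0.0004 0.0676] turn 0.1
```

Emit:
send_rows([
  [0, [0.002, 0, 0.03], 0],
  [0, [0.002, 0, 0.05], 0],
  [0, [0.002, 0, 0.062], 0],
  [0, [0.002, 0, 0.067], 0],
  [0, [0.002, 0, 0.067], 0],
  [0, [0.002, 0, 0.067], 0],
])

```text
t: 20.15
tcp_pos: [503.2, -246.6, -26.8]
eef_rot: [[-0.993, 0.12, 0.002], [0.12, 0.993, -0.001], [-0.002, -0.0, -1.0]]
contact_force: [-0.0, 0.8, -0.7]
finger_gap: 43.3
grasp_force: 0.0
```

Emit:
send_rows([
  [-1, [0, 0, 0], 0],
  [-1, [0, 0, 0], 0],
  [-1, [0, 0, 0], 0],
  [-1, [0, 0, 0], 0],
  [-1, [0, 0, 0], 0],
  [-1, [0, 0, 0], 0],
])

```text
t: 20.75
tcp_pos: [502.6, -246.2, -27.3]
eef_rot: [[-0.993, 0.12, 0.001], [0.12, 0.993, -0.0], [-0.001, -0.0, -1.0]]
contact_force: [0.0, 0.3, 3.6]
finger_gap: 23.0
grasp_force: 30.0
```

Emit:
send_rows([
  [-1, [0, 0, -0.01], 0],
  [-1, [0, 0, -0.03], 0],
  [-1, [0, 0, -0.06], 0],
  [-1, [0, 0, -0.08], -1],
  [-1, [0, 0, -0.08], -1],
  [-1, [0, 0, -0.08], -1],
  [-1, [0, 0, -0.08], -1],
])

```text
t: 21.45
tcp_pos: [501.1, -245.4, 50.9]
eef_rot: [[-0.995, 0.103, -0.003], [0.103, 0.995, 0.001], [0.003, 0.001, -1.0]]
contact_force: [0.2, 0.1, -2.3]
finger_gap: 23.1
grasp_force: 30.0
```

```bash
python3 - <<'E'
from h import *
s,im,c=look("wrist");find("wrist","pin1",60,c,3);find("wrist","magazine",15,c,1)
go(509,-69.6,54,174)
E
```

```text
pin1 0.85 px [79.1, 88.6, 187.3, 193.8] mean [ 427.9 -323.4] rect 428.7 -323.8 size 54.5 21.8 yaw -55.3
pin1 0.81 px [286.6, 228.7, 346.9, 373.5] mean [ 512.9 -246.6] rect 517.8 -247.1 size 77.8 29.4 yaw -6.0
magazine 0.74 px [590.3, 373.4, 619.1, 386.0] mean [612.2 -61.8] rect 611.1 -63.6 size 18.8 10.1 yaw 87.8
  go (509, -69.6, 54, 174) -> d [ 0.0106  0.1759 -0.0028] turn 0.1
```

Emit:
send_rows([
  [-1, [0.001, 0.02, 0], 0],
  [-1, [0.004, 0.05, 0], 0],
  [-1, [0.006, 0.08, 0], 0],
  [-1, [0.008, 0.11, 0], 0],
  [-1, [0.01, 0.14, 0], 0],
  [-1, [0.0115, 0.165, 0], 0],
  [-1, [0.0115, 0.176, 0], 0],
  [-1, [0.0115, 0.176, 0], 0],
])

```text
t: 22.4
tcp_pos: [509.1, -68.3, 51.9]
eef_rot: [[-0.995, 0.1, -0.001], [0.1, 0.995, 0.0], [0.001, 0.0, -1.0]]
contact_force: [-0.2, -0.1, -1.7]
finger_gap: 23.7
grasp_force: 30.0
```

Emit:
send_rows([
  [-1, [0, 0, 0], 0],
  [-1, [0, 0, 0], 0],
  [-1, [0, 0, 0], 0],
])

```text
t: 22.7
tcp_pos: [508.9, -71.4, 52.3]
eef_rot: [[-0.994, 0.105, -0.0], [0.105, 0.994, -0.0], [-0.0, -0.0, -1.0]]
contact_force: [0.3, 1.3, -1.9]
finger_gap: 23.5
grasp_force: 30.0
```

```bash
python3 - <<'E'
from h import *
s,im,c=look("wrist");cv2.imwrite("pics/w5.png",im[:,:,::-1]);print(s["tcp_pos"],s["finger_gap"])
go(509,-69.6,-10,174)
# predicted groove-3 line at wall tops (z 23) projected
o=np.array([544,-22.6]);a=np.radians(-5.9);ex=np.array([np.cos(a),np.sin(a)]);ey=np.array([-ex[1],ex[0]])
pts=[np.r_[o+x*ex+y*ey,z] for x,y,z in [(-90,-50,11),(-60,-50,11),(-90,0,11),(-60,0,11),(-100,-82,8),(-100,82,8)]]
print(proj(c,pts).round(1))
E
```

```text
[508.88604768 -71.43262723  52.31114719] 23.467666271279562
  go (509, -69.6, -10, 174) -> d [0.0001 0.0016 0.0623] turn -0.0
[[319.9 147.8]
 [320.  198.7]
 [405.2 147.4]
 [402.7 198.3]
 [265.3 130.4]
 [544.7 129.2]]
```

View pics/w5.png

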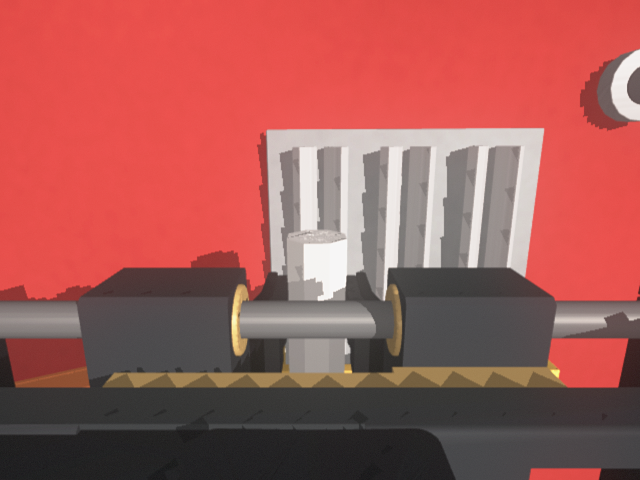

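The picture shows the pin held level, with its end at (317,236). The V bottoms are at u≈318 and 403, within 2 px of my predictions (320 and 405), so I'll lower it into groove 3.

Emit:
send_rows([
  [-1, [0, 0.001, 0.02], 0],
  [-1, [0, 0.001, 0.035], 0],
  [-1, [0, 0.001, 0.045], 0],
  [-1, [0, 0.001, 0.052], 0],
  [-1, [0, 0.001, 0.057], 0],
  [-1, [0, 0.001, 0.061], 0],
  [-1, [0, 0.001, 0.063], 0],
  [-1, [0, 0.001, 0.063], 0],
])

```text
t: 23.55
tcp_pos: [509.2, -68.8, -10.6]
eef_rot: [[-0.995, 0.103, 0.0], [0.103, 0.995, 0.0], [-0.0, 0.0, -1.0]]
contact_force: [0.2, -0.5, -2.3]
finger_gap: 23.2
grasp_force: 30.0
```

Emit:
send_rows([
  [-1, [0, 0, 0], 0],
  [-1, [0, 0, 0], 0],
])

```text
t: 23.75
tcp_pos: [509.4, -68.9, -10.4]
eef_rot: [[-0.995, 0.103, 0.001], [0.103, 0.995, 0.0], [-0.001, 0.0, -1.0]]
contact_force: [-0.4, -0.9, -2.6]
finger_gap: 23.5
grasp_force: 30.0
```

Emit:
send_rows([
  [-1, [0, 0, 0.001], 0],
  [-1, [0, 0, 0.001], 0],
  [-0.2, [0, 0, 0.001], 0],
  [-0.2, [0, 0, 0.001], 0],
  [-0.2, [0, 0, 0.001], 0],
])

```text
t: 24.25
tcp_pos: [509.3, -68.7, -11.6]
eef_rot: [[-0.995, 0.103, 0.0], [0.103, 0.995, 0.0], [-0.0, 0.0, -1.0]]
contact_force: [0.5, -0.8, -0.5]
finger_gap: 33.4
grasp_force: 0.0
```

Emit:
send_rows([
  [-0.2, [0, 0, -0.01], 0],
  [-0.2, [0, 0, -0.03], 0],
  [-0.2, [0, 0, -0.05], 0],
  [-1, [0.02, 0, -0.05], 0],
  [-1, [0.048, 0, -0.05], 0],
  [-1, [0.048, 0, -0.05], 0],
  [-1, [0.048, 0, -0.05], 0],
  [-1, [0.048, 0, -0.05], 0],
])

```text
t: 25.05
tcp_pos: [462.7, -63.9, 38.9]
eef_rot: [[-0.995, 0.103, 0.002], [0.103, 0.995, -0.0], [-0.002, 0.0, -1.0]]
contact_force: [0.6, -0.5, 0.1]
finger_gap: 4.0
grasp_force: 0.0
```

```bash
cat >> h.py <<'E'
o=np.array([544,-22.6]);_a=np.radians(-5.9);ex=np.array([np.cos(_a),np.sin(_a)]);ey=np.array([-ex[1],ex[0]])
def tomag(p): p=np.array(p)[:2]-o; return np.array([p@ex,p@ey]).round(1)
def frommag(x,y): return (o+x*ex+y*ey).round(1)
E
python3 - <<'E'
from h import *
s,im,c=look("wrist");print(s["tcp_pos"],tomag(s["tcp_pos"]),s["finger_gap"])
cv2.imwrite("pics/w6.png",im[:,:,::-1])
for m in find("wrist","pin1",40,c,2):
    v,u=np.nonzero(m["pixels"]);P=ray(c,[(u.mean(),v.min())],38);print("rear in mag",tomag(P[0]))
E
```

```text
[462.74096612 -63.92980764  38.88703555] [-76.6 -49.5] 3.977877603184291
```

View pics/w6.png

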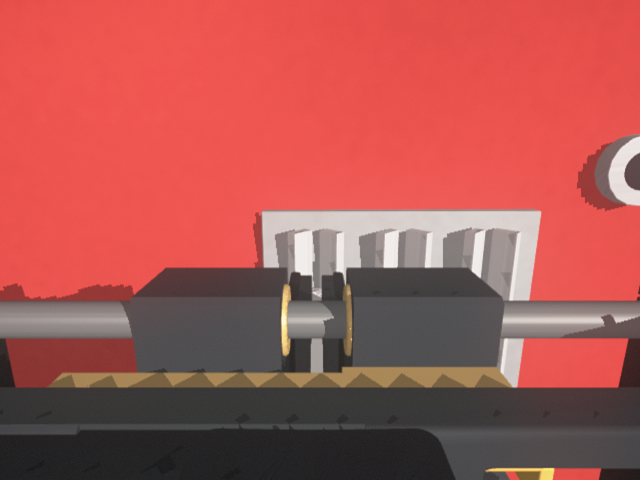

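The pin is hidden behind the fingers here, with only a glint at (316,292). I'll check the side camera's numbers before pushing.

```bash
python3 - <<'E'
from h import *
s,im,c=look("side");print(s["tcp_pos"])
for m in find("side","pin1",30,c,4,.2):
    v,u=np.nonzero(m["pixels"]);print(tomag(ray(c,[(u.mean(),v.mean())],30)[0]))
print("pred ends", proj(c,[np.r_[frommag(-60,-50),28],np.r_[frommag(0,-50),28]]).round(0))
cv2.imwrite("pics/s4.png",cv2.resize(im[210:330,250:410,::-1],None,fx=4,fy=4))
E
```

```text
[462.54070141 -63.96844658  38.5756963 ]
pin1 0.86 px [325.6, 281.2, 354.6, 299.5] mean [511.7 -71. ] rect 511.6 -70.8 size 64.7 32.1 yaw -6.5
pin1 0.61 px [346.3, 405.6, 385.0, 435.2] mean [ 418.9 -355.1] rect 418.3 -354.5 size 64.8 30.3 yaw -54.6
pin1 0.3 px [416.7, 321.3, 444.0, 338.3] mean [ 621.1 -236.6] rect 621.4 -236.0 size 47.0 32.4 yaw -9.6
[-27.2 -51.5]
[ -90.2 -343.8]
[  98.7 -205.1]
pred ends [[324. 295.]
 [351. 289.]]
```

View pics/s4.png

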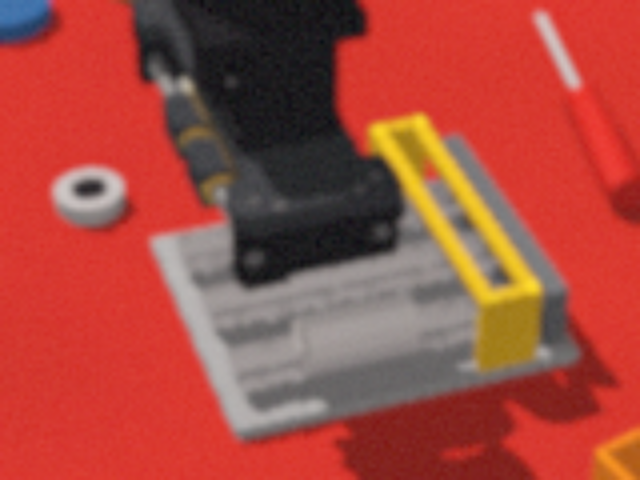

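The side crop shows the pin lying flat in groove 3, centred near crop (360,335) at magazine x ≈ -28. Next I bring the shut fingers down behind it and push slowly.

Emit:
send_rows([
  [-1, [0, 0, 0.02], 0],
  [-1, [0, 0, 0.035], 0],
  [-1, [0, 0, 0.045], 0],
  [-1, [0, 0, 0.048], 0],
  [-1, [0, 0, 0.048], 0],
])

```text
t: 25.75
tcp_pos: [461.3, -64.0, -10.0]
eef_rot: [[-0.995, 0.103, -0.001], [0.103, 0.995, -0.0], [0.001, -0.0, -1.0]]
contact_force: [0.0, 0.0, 0.5]
finger_gap: 0.4
grasp_force: 0.0
```

Emit:
send_rows([
  [-1, [-0.004, 0, 0], 0],
  [-1, [-0.008, 0, 0], 0],
  [-1, [-0.012, 0, 0], 0],
  [-1, [-0.016, 0, 0], 0],
  [-1, [-0.02, 0, 0], 0],
  [-1, [-0.024, 0, 0], 0],
  [-1, [-0.028, 0, 0], 0],
  [-1, [-0.032, 0, 0], 0],
])

```text
t: 26.55
tcp_pos: [493.4, -67.1, -9.7]
eef_rot: [[-0.995, 0.103, -0.0], [0.103, 0.995, 0.0], [0.0, 0.0, -1.0]]
contact_force: [-2.9, -0.2, 2.3]
finger_gap: 0.3
grasp_force: 1.6
```

Emit:
send_rows([
  [-1, [-0.004, 0, 0], 0],
  [-1, [-0.008, 0, 0], 0],
  [-1, [-0.012, 0, 0], 0],
  [-1, [-0.016, 0, 0], 0],
  [-1, [-0.02, 0, 0], 0],
  [-1, [-0.024, 0, 0], 0],
  [-1, [-0.028, 0, 0], 0],
  [-1, [-0.031, 0, 0], 0],
])

```text
t: 27.35
tcp_pos: [524.8, -70.3, -9.7]
eef_rot: [[-0.995, 0.103, 0.001], [0.103, 0.995, 0.0], [-0.001, 0.0, -1.0]]
contact_force: [-2.2, 1.4, 0.9]
finger_gap: 0.7
grasp_force: 1.2
```

```bash
python3 - <<'E'
from h import *
s=arm.get_state();print(s["tcp_pos"],tomag(s["tcp_pos"]),s["contact_force"])
s,im,c=look("side");print(s["tcp_pos"])
for m in find("side","pin1",30,c,1,.2):
    v,u=np.nonzero(m["pixels"]);print(tomag(ray(c,[(u.mean(),v.mean())],30)[0]))
E
```

```text
[524.78328729 -70.29283884  -9.68660403] [-14.2 -49.4] [-2.24263368  1.37287997  0.93783787]
[524.78328729 -70.29283884  -9.68660403]
pin1 0.75 px [346.4, 404.7, 387.3, 435.0] mean [ 419.3 -355. ] rect 418.6 -354.2 size 63.9 28.7 yaw -55.6
[ -89.8 -343.6]
```

Emit:
send_rows([
  [-1, [-0.002, 0, 0], 0],
  [-1, [-0.004, 0, 0], 0],
  [-1, [-0.006, 0, 0], 0],
  [-1, [-0.008, 0, 0], 0],
  [-1, [-0.01, 0, 0], 0],
  [-1, [-0.011, 0, 0], 0],
  [-1, [-0.012, 0, 0], 0],
  [-1, [-0.012, 0, 0], 0],
])

```text
t: 28.25
tcp_pos: [536.1, -71.8, -9.7]
eef_rot: [[-0.995, 0.103, 0.0], [0.103, 0.995, -0.0], [-0.0, -0.0, -1.0]]
contact_force: [-2.0, 0.3, -0.0]
finger_gap: 0.2
grasp_force: 0.8
```

Emit:
send_rows([
  [-1, [-0.001, 0, 0], 0],
  [-1, [-0.001, 0, 0], 0],
  [-1, [-0.002, 0, 0], 0],
  [-1, [-0.002, 0, 0], 0],
])

```text
t: 28.65
tcp_pos: [536.0, -71.7, -9.8]
eef_rot: [[-0.995, 0.103, -0.004], [0.103, 0.995, 0.001], [0.004, 0.0, -1.0]]
contact_force: [-6.4, 1.2, 6.4]
finger_gap: 0.3
grasp_force: 3.3
```

Emit:
send_rows([
  [-1, [-0.001, 0, 0], 0],
  [-1, [-0.001, 0, 0], 0],
  [-1, [-0.002, 0, 0], 0],
  [-1, [-0.002, 0, 0], 0],
])

```text
t: 29.05
tcp_pos: [535.9, -71.7, -10.1]
eef_rot: [[-0.995, 0.103, -0.008], [0.103, 0.995, 0.001], [0.008, 0.001, -1.0]]
contact_force: [-10.2, 0.4, 9.2]
finger_gap: 0.4
grasp_force: 5.1
```

```bash
python3 - <<'E'
from h import *
s,im,c=look("side")
print("pred pin rear/front/stop", proj(c,[np.r_[frommag(10,-50),28],np.r_[frommag(70,-50),28],np.r_[frommag(70,-50),44]]).round(0))
cv2.imwrite("pics/s5.png",cv2.resize(im[225:325,310:420,::-1],None,fx=5.5,fy=5.5,interpolation=cv2.INTER_CUBIC))
E
```

```text
pred pin rear/front/stop [[356. 288.]
 [382. 282.]
 [383. 276.]]
```

View pics/s5.png

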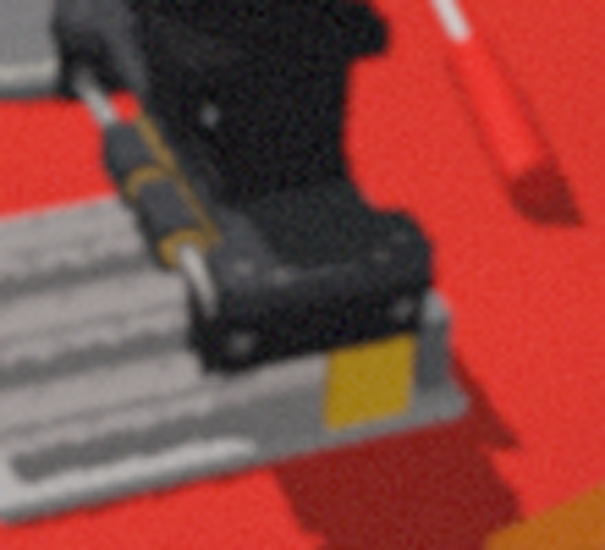

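Emit:
send_rows([
  [-1, [0.01, 0, 0], 0],
  [-1, [0.025, 0, -0.005], 0],
  [-1, [0.04, 0, -0.02], 0],
  [-1, [0.04, 0, -0.05], 0],
  [0, [0.04, -0.02, -0.07], 0],
  [0, [0.04, -0.02, -0.07], 0],
  [0, [0.04, -0.02, -0.07], 0],
])

```text
t: 29.8
tcp_pos: [499.1, -87.8, 60.7]
eef_rot: [[-0.995, 0.104, 0.003], [0.104, 0.995, 0.0], [-0.003, 0.0, -1.0]]
contact_force: [-0.2, -0.2, 0.4]
finger_gap: 17.0
grasp_force: 0.0
```

```bash
python3 - <<'E'
from h import *
go(424,-339,70)
E
```

```text
go (424, -339, 70, None) -> d [ 0.0487 -0.2577 -0.0096] turn 0
```

Emit:
send_rows([
  [0, [0.006, -0.033, -0.005], 7],
  [0, [0.012, -0.065, -0.01], 14],
  [0, [0.018, -0.098, -0.02], 21],
  [0, [0.024, -0.13, -0.03], 28],
  [0, [0.03, -0.163, -0.04], 35],
  [0, [0.036, -0.195, -0.04], 42],
  [0, [0.042, -0.227, -0.04], 49],
  [0, [0.0485, -0.2575, -0.04], 49],
])

```text
t: 30.6
tcp_pos: [423.4, -339.1, 98.9]
eef_rot: [[-0.574, 0.819, -0.001], [0.819, 0.574, 0.0], [0.001, -0.001, -1.0]]
contact_force: [-0.8, 0.3, -0.2]
finger_gap: 43.4
grasp_force: 0.0
```

Emit:
send_rows([
  [0, [0, 0, 0], 0],
  [0, [0, 0, 0], 0],
  [0, [0, 0, 0], 0],
])

```text
t: 30.9
tcp_pos: [424.0, -337.1, 99.3]
eef_rot: [[-0.577, 0.817, -0.001], [0.817, 0.577, 0.002], [0.002, 0.0, -1.0]]
contact_force: [-0.4, 0.3, -0.7]
finger_gap: 43.3
grasp_force: 0.0
```

```bash
python3 - <<'E'
from h import *
s,im,c=look("wrist");print(s["tcp_pos"])
find("wrist","pin1",24,c,2)
s2,im,c=look("side")
for m in find("side","pin1",30,c,2,.2):
    v,u=np.nonzero(m["pixels"]);print(tomag(ray(c,[(u.mean(),v.mean())],30)[0]))
print("pred pin rear/front/stop", proj(c,[np.r_[frommag(10,-50),28],np.r_[frommag(70,-50),28],np.r_[frommag(70,-50),44]]).round(0))
cv2.imwrite("pics/s6.png",cv2.resize(im[225:325,310:420,::-1],None,fx=5.5,fy=5.5,interpolation=cv2.INTER_CUBIC))
E
```

```text
[ 424.01438846 -337.06941787   99.32900363]
pin1 0.97 px [293.5, 195.8, 331.2, 284.4] mean [ 424.4 -341.6] rect 425.0 -342.2 size 62.9 23.9 yaw -54.8
pin1 0.87 px [345.8, 405.7, 387.5, 433.6] mean [ 418.8 -354.9] rect 419.1 -354.3 size 65.3 30.3 yaw -54.5
[ -90.3 -343.6]
pred pin rear/front/stop [[356. 288.]
 [382. 282.]
 [383. 276.]]
```

View pics/s6.png

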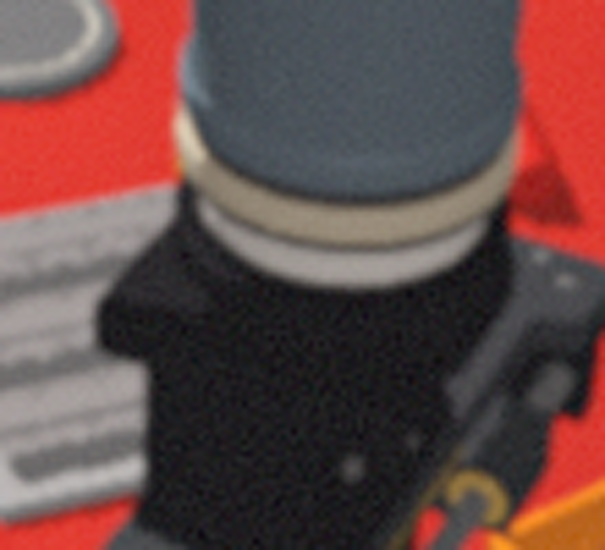

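The arm blocks the side view of the magazine, so I'll check that pin later. The second pin measures cleanly at (424.5,-341.5), yaw -55, so I'll grasp it.

Emit:
send_rows([
  [0, [-0.0035, -0.0015, 0.03], 0],
  [0, [-0.0035, -0.0015, 0.06], 0],
  [0, [-0.0035, -0.0015, 0.09], 0],
  [0, [-0.0035, -0.0015, 0.11], 0],
  [0, [-0.0035, -0.0015, 0.12], 0],
  [0, [-0.0035, -0.0015, 0.126], 0],
  [0, [-0.0035, -0.0015, 0.126], 0],
  [0, [-0.0035, -0.0015, 0.126], 0],
])

```text
t: 31.9
tcp_pos: [424.9, -343.1, -24.8]
eef_rot: [[-0.575, 0.818, 0.001], [0.818, 0.575, -0.001], [-0.002, 0.001, -1.0]]
contact_force: [1.4, -0.5, -0.1]
finger_gap: 43.6
grasp_force: 0.0
```

Emit:
send_rows([
  [-1, [0, 0, 0], 0],
  [-1, [0, 0, 0], 0],
  [-1, [0, 0, 0], 0],
  [-1, [0, 0, 0], 0],
  [-1, [0, 0, 0], 0],
  [-1, [0, 0, 0], 0],
])

```text
t: 32.5
tcp_pos: [424.4, -342.8, -25.3]
eef_rot: [[-0.575, 0.818, 0.001], [0.818, 0.575, 0.0], [-0.0, 0.0, -1.0]]
contact_force: [-0.1, 0.0, 4.3]
finger_gap: 23.4
grasp_force: 30.0
```

Emit:
send_rows([
  [-1, [0, 0, -0.01], 0],
  [-1, [0, 0, -0.03], 0],
  [-1, [0, 0, -0.06], 0],
  [-1, [0, 0, -0.08], 0],
  [-1, [0, 0, -0.09], 0],
  [-1, [0, 0, -0.09], 0],
  [-1, [0, 0, -0.09], 0],
])

```text
t: 33.2
tcp_pos: [423.6, -341.9, 63.5]
eef_rot: [[-0.575, 0.818, -0.001], [0.818, 0.575, 0.001], [0.002, -0.0, -1.0]]
contact_force: [-0.3, -0.4, -3.0]
finger_gap: 23.2
grasp_force: 30.0
```

```bash
python3 - <<'E'
from h import *
p=frommag(-33,50);print(p)
s=arm.get_state();print(s["finger_gap"],s["tcp_pos"]);go(p[0],p[1],62,174)
E
```

```text
[516.3  30.5]
23.239674633629733 [ 423.59840555 -341.94283785   63.528912  ]
  go (np.float64(516.3), np.float64(30.5), 62, 174) -> d [0.2514 0.29   0.0018] turn -48.9
```

Emit:
send_rows([
  [-1, [0.025, 0.029, 0], -6],
  [-1, [0.06, 0.069, 0], -12],
  [-1, [0.095, 0.11, 0], -18],
  [-1, [0.13, 0.15, 0], -25],
  [-1, [0.165, 0.19, 0], -32],
  [-1, [0.195, 0.225, 0], -39],
  [-1, [0.225, 0.26, 0], -46],
  [-1, [0.24, 0.277, 0], -49],
])

```text
t: 34.0
tcp_pos: [512.4, 18.0, 63.0]
eef_rot: [[-0.996, 0.094, -0.002], [0.094, 0.996, 0.002], [0.002, 0.002, -1.0]]
contact_force: [-0.0, 0.1, -4.0]
finger_gap: 23.3
grasp_force: 30.0
```

Emit:
send_rows([
  [-1, [-0.001, 0.009, 0], 0],
  [-1, [-0.002, 0.017, 0], 0],
  [-1, [-0.002, 0.017, 0], 0],
  [-1, [-0.002, 0.017, 0], 0],
  [-1, [-0.002, 0.017, 0], 0],
])

```text
t: 34.5
tcp_pos: [516.2, 27.9, 64.2]
eef_rot: [[-0.994, 0.106, -0.001], [0.106, 0.994, -0.001], [0.0, -0.001, -1.0]]
contact_force: [0.3, -1.1, -3.1]
finger_gap: 23.5
grasp_force: 30.0
```

```bash
python3 - <<'E'
from h import *
s,im,c=look("wrist");print(s["tcp_pos"],s["finger_gap"]);go(516.3,31,-9,174.1)
find("wrist","pin1",70,c,3);find("wrist","magazine",15,c,1)
s,im,c=look("side")
for m in find("side","pin1",30,c,3,.2):
    v,u=np.nonzero(m["pixels"]);print(tomag(ray(c,[(u.mean(),v.mean())],30)[0]))
s,im,c=look("top")
for m in find("top","pin1",32,c,3,.2):
    v,u=np.nonzero(m["pixels"]);print(tomag(ray(c,[(u.mean(),v.mean())],35)[0]))
E
```

```text
[516.17520313  27.85536779  64.1948531 ] 23.54951921284384
  go (516.3, 31, -9, 174.1) -> d [0.0003 0.0029 0.0733] turn -0.2
pin1 0.74 px [285.9, 227.2, 350.5, 375.2] mean [527.9  26.6] rect 533.5 26.2 size 81.9 29.8 yaw -6.5
pin1 0.72 px [111.5, 133.3, 372.7, 373.3] mean [476.5  -5.4] rect 507.3 -7.1 size 125.7 124.2 yaw -6.1
magazine 0.71 px [108.9, 132.1, 372.5, 372.0] mean [483.7 -16.8] rect 524.0 -19.3 size 162.5 159.4 yaw -5.9
pin1 0.77 px [354.1, 276.7, 377.7, 293.5] mean [563.8 -75.4] rect 571.2 -76.7 size 54.2 35.6 yaw -7.4
pin1 0.5 px [308.2, 230.8, 340.1, 244.2] mean [555.4 124.9] rect 560.4 122.1 size 72.4 51.6 yaw -20.0
pin1 0.43 px [262.2, 253.4, 282.2, 265.1] mean [424.1  93.2] rect 424.2 93.5 size 50.2 36.2 yaw 70.0
[ 25.1 -50.6]
[ -4.  147.8]
[-131.2  102.7]
pin1 0.53 px [363.5, 208.7, 370.7, 217.6] mean [588.8 -76.8] rect 590.8 -76.3 size 28.2 22.1 yaw -1.8
[ 49.5 -49.1]
```

Emit:
send_rows([
  [-1, [0, 0.002, 0.02], 0],
  [-1, [0, 0.002, 0.04], 0],
  [-1, [0, 0.002, 0.05], 0],
  [-1, [0, 0.002, 0.058], 0],
  [-1, [0, 0.002, 0.064], 0],
  [-1, [0, 0.002, 0.069], 0],
  [-1, [0, 0.002, 0.071], 0],
  [-1, [0, 0.002, 0.071], 0],
])

```text
t: 35.65
tcp_pos: [516.9, 31.6, -6.6]
eef_rot: [[-0.995, 0.103, 0.0], [0.103, 0.995, 0.0], [-0.0, 0.0, -1.0]]
contact_force: [0.6, 0.5, -2.8]
finger_gap: 23.5
grasp_force: 30.0
```

Emit:
send_rows([
  [-1, [0, 0, 0.001], 0],
  [-1, [0, 0, 0.001], 0],
])

```text
t: 35.85
tcp_pos: [517.0, 31.7, -7.4]
eef_rot: [[-0.995, 0.103, 0.001], [0.103, 0.995, 0.0], [-0.0, 0.0, -1.0]]
contact_force: [-0.2, 0.1, -1.8]
finger_gap: 23.3
grasp_force: 30.0
```

Emit:
send_rows([
  [-1, [0, 0, 0.001], 0],
  [-1, [0, 0, 0.002], 0],
  [-0.2, [0, 0, 0.002], 0],
  [-0.2, [0, 0, 0.002], 0],
  [-0.2, [0, 0, 0.002], 0],
])

```text
t: 36.35
tcp_pos: [517.0, 32.1, -9.6]
eef_rot: [[-0.995, 0.103, 0.0], [0.103, 0.995, 0.001], [-0.0, 0.001, -1.0]]
contact_force: [-0.1, -0.7, -0.7]
finger_gap: 33.8
grasp_force: 0.0
```

Emit:
send_rows([
  [-0.2, [0, 0, -0.01], 0],
  [-0.2, [0, 0, -0.03], 0],
  [-0.2, [0, 0, -0.05], 0],
  [-1, [0.02, 0, -0.05], 0],
  [-1, [0.05, 0, -0.05], 0],
  [-1, [0.05, 0, -0.05], 0],
  [-1, [0.05, 0, -0.05], 0],
  [-1, [0.05, 0, -0.05], 0],
])

```text
t: 37.15
tcp_pos: [468.5, 36.9, 40.9]
eef_rot: [[-0.995, 0.103, 0.002], [0.103, 0.995, 0.0], [-0.002, 0.001, -1.0]]
contact_force: [0.3, 0.1, -0.6]
finger_gap: 3.8
grasp_force: 0.0
```

Emit:
send_rows([
  [-1, [0, 0, 0.02], 0],
  [-1, [0, 0, 0.035], 0],
  [-1, [0, 0, 0.045], 0],
  [-1, [0, 0, 0.049], 0],
  [-1, [0, 0, 0.049], 0],
])

```text
t: 37.65
tcp_pos: [467.2, 36.7, -9.0]
eef_rot: [[-0.995, 0.103, -0.001], [0.103, 0.995, -0.0], [0.001, -0.0, -1.0]]
contact_force: [0.5, -0.6, -0.3]
finger_gap: 0.5
grasp_force: 0.0
```

```bash
python3 - <<'E'
from h import *
s,im,c=look("side");print(s["tcp_pos"],tomag(s["tcp_pos"]),s["finger_gap"])
for m in find("side","pin1",30,c,4,.2):
    v,u=np.nonzero(m["pixels"]);print(tomag(ray(c,[(u.mean(),v.mean())],30)[0]))
E
```

```text
[467.22999186  36.66903812  -9.04775068] [-82.5  51.1] 0.5119744861224257
pin1 0.68 px [354.2, 276.9, 376.9, 295.3] mean [564.5 -74.1] rect 571.2 -76.2 size 57.2 37.7 yaw -10.1
pin1 0.57 px [309.2, 256.9, 336.9, 269.8] mean [522.1  23. ] rect 520.9 21.5 size 71.2 33.3 yaw 12.6
[ 25.6 -49.2]
[-26.6  43. ]
```

Emit:
send_rows([
  [-1, [-0.004, 0, 0], 0],
  [-1, [-0.008, 0, 0], 0],
  [-1, [-0.012, 0, 0], 0],
  [-1, [-0.016, 0, 0], 0],
  [-1, [-0.02, 0, 0], 0],
  [-1, [-0.024, 0, 0], 0],
  [-1, [-0.028, 0, 0], 0],
  [-1, [-0.032, 0, 0], 0],
])

```text
t: 38.55
tcp_pos: [499.7, 33.5, -8.7]
eef_rot: [[-0.995, 0.103, 0.001], [0.103, 0.995, 0.0], [-0.001, 0.0, -1.0]]
contact_force: [-1.6, 1.0, -0.8]
finger_gap: 0.7
grasp_force: 0.8
```

Emit:
send_rows([
  [-1, [-0.004, 0, 0], 0],
  [-1, [-0.008, 0, 0], 0],
  [-1, [-0.012, 0, 0], 0],
  [-1, [-0.016, 0, 0], 0],
  [-1, [-0.02, 0, 0], 0],
  [-1, [-0.024, 0, 0], 0],
  [-1, [-0.028, 0, 0], 0],
  [-1, [-0.032, 0, 0], 0],
])

```text
t: 39.35
tcp_pos: [531.0, 30.3, -8.7]
eef_rot: [[-0.995, 0.103, -0.0], [0.103, 0.995, 0.0], [0.0, 0.0, -1.0]]
contact_force: [-1.3, 2.1, 0.7]
finger_gap: 0.4
grasp_force: 0.9
```

Emit:
send_rows([
  [-1, [-0.002, 0, 0], 0],
  [-1, [-0.004, 0, 0], 0],
  [-1, [-0.006, 0, 0], 0],
  [-1, [-0.008, 0, 0], 0],
  [-1, [-0.009, 0, 0], 0],
  [-1, [-0.01, 0, 0], 0],
  [-1, [-0.01, 0, 0], 0],
])

```text
t: 40.05
tcp_pos: [540.9, 29.2, -8.6]
eef_rot: [[-0.995, 0.103, 0.0], [0.103, 0.995, 0.0], [-0.0, 0.0, -1.0]]
contact_force: [-1.9, 1.3, -0.4]
finger_gap: 0.3
grasp_force: 0.7
```

Emit:
send_rows([
  [-1, [-0.001, 0, 0], 0],
  [-1, [-0.002, 0, 0], 0],
  [-1, [-0.003, 0, 0], 0],
  [-1, [-0.003, 0, 0], 0],
  [-1, [-0.004, 0, 0], 0],
  [-1, [-0.004, 0, 0], 0],
])

```text
t: 40.65
tcp_pos: [544.8, 28.7, -8.7]
eef_rot: [[-0.995, 0.103, 0.0], [0.103, 0.995, 0.0], [-0.0, 0.0, -1.0]]
contact_force: [-2.0, 1.9, 0.3]
finger_gap: 0.9
grasp_force: 0.8
```

Emit:
send_rows([
  [-1, [-0.001, 0, 0], 0],
  [-1, [-0.001, 0, 0], 0],
  [-1, [-0.002, 0, 0], 0],
  [-1, [-0.002, 0, 0], 0],
  [-1, [-0.003, 0, 0], 0],
  [-1, [-0.003, 0, 0], 0],
])

```text
t: 41.25
tcp_pos: [546.1, 28.6, -8.8]
eef_rot: [[-0.995, 0.103, -0.003], [0.103, 0.995, 0.0], [0.003, 0.0, -1.0]]
contact_force: [-5.9, 2.3, 3.8]
finger_gap: 0.1
grasp_force: 2.8
```

Emit:
send_rows([
  [-1, [-0.001, 0, 0], 0],
  [-1, [-0.001, 0, 0], 0],
  [-1, [-0.002, 0, 0], 0],
  [-1, [-0.002, 0, 0], 0],
  [-1, [-0.003, 0, 0], 0],
  [-1, [-0.003, 0, 0], 0],
])

```text
t: 41.85
tcp_pos: [545.9, 28.6, -9.0]
eef_rot: [[-0.995, 0.103, -0.009], [0.103, 0.995, 0.001], [0.009, -0.0, -1.0]]
contact_force: [-10.2, 2.3, 9.3]
finger_gap: 0.4
grasp_force: 5.6
```

Emit:
send_rows([
  [-1, [0.01, 0, 0], 0],
  [-1, [0.025, 0, -0.005], 0],
  [-1, [0.04, 0, -0.02], 0],
  [-1, [0.04, 0, -0.06], 0],
  [0, [0.04, -0.02, -0.1], 0],
  [0, [0.04, -0.03, -0.12], 8],
  [0, [0.04, -0.03, -0.12], 16],
  [0, [0.04, -0.03, -0.12], 24],
])

```text
t: 42.65
tcp_pos: [509.7, 1.2, 112.9]
eef_rot: [[-0.863, 0.505, 0.006], [0.505, 0.863, 0.0], [-0.005, 0.003, -1.0]]
contact_force: [0.9, 0.6, -0.0]
finger_gap: 24.5
grasp_force: 0.0
```

Emit:
send_rows([
  [0, [0, 0, 0], 8],
  [0, [0, 0, 0], 16],
  [0, [0, 0, 0], 24],
  [0, [0, 0, 0], 32],
  [0, [0, 0, 0], 40],
  [0, [0, 0, 0], 48],
  [0, [0, 0, 0], 56],
  [0, [0, 0, 0], 64],
])

```text
t: 43.45
tcp_pos: [509.0, 1.6, 111.8]
eef_rot: [[0.075, 0.997, 0.004], [0.997, -0.075, -0.001], [-0.001, 0.004, -1.0]]
contact_force: [-0.5, -0.6, -0.4]
finger_gap: 43.3
grasp_force: 0.0
```

Emit:
send_rows([
  [0, [0, 0, 0], 8],
  [0, [0, 0, 0], 16],
  [0, [0, 0, 0], 24],
  [0, [0, 0, 0], 32],
  [0, [0, 0, 0], 40],
  [0, [0, 0, 0], 48],
  [0, [0, 0, 0], 56],
  [0, [0, 0, 0], 64],
])

```text
t: 44.25
tcp_pos: [509.0, 1.6, 111.8]
eef_rot: [[0.929, 0.37, 0.003], [0.37, -0.929, -0.001], [0.003, 0.002, -1.0]]
contact_force: [-1.4, 0.5, 0.2]
finger_gap: 43.9
grasp_force: 0.0
```

Emit:
send_rows([
  [1, [0, 0, 0], 8],
  [1, [0, 0, 0], 16],
  [1, [0, 0, 0], 24],
  [1, [0, 0, 0], 28],
  [1, [0, 0, 0], 28],
  [1, [0, 0, 0], 28],
  [1, [0, 0, 0], 28],
])

```text
t: 44.95
tcp_pos: [508.1, 2.2, 111.5]
eef_rot: [[0.995, -0.102, 0.001], [-0.102, -0.995, -0.0], [0.001, -0.0, -1.0]]
contact_force: [0.2, -0.2, -0.9]
finger_gap: 84.9
grasp_force: 0.0
```

```bash
python3 - <<'E'
from h import *
s,im,c=look("wrist");print(s["tcp_pos"],tomag(s["tcp_pos"]),s["eef_rot"].round(3).tolist(),s["joint_pos"].round(2))
cv2.imwrite("pics/w7.png",im[:,:,::-1])
for m in find("wrist","pin1",34,c,3): print(m["extent"])
print("pred front end g1,g3, rear g1,g3, stop top", proj(c,[np.r_[frommag(x,y),z] for x,y,z in [(70,50,40),(70,-50,40),(10,50,40),(10,-50,40),(70,0,44)]]).round(0).tolist())
E
```

```text
[508.05053989   2.19024392 111.47833366] [-38.3  21. ] [[0.995, -0.102, 0.001], [-0.102, -0.995, -0.0], [0.001, -0.0, -1.0]] [-0.88  0.43  1.03  2.05 -0.47  0.92 -1.27]
pin1 0.82 px [399.4, 73.1, 440.4, 170.1] mean [576.3 -74.7] rect 578.3 -74.7 size 61.3 26.4 yaw -5.9
pin1 0.63 px [250.4, 74.1, 296.2, 173.5] mean [585.8  23.1] rect 587.8 22.7 size 61.4 25.4 yaw -5.6
[399.4, 73.1, 440.4, 170.1]
[250.4, 74.1, 296.2, 173.5]
pred front end g1,g3, rear g1,g3, stop top [[270.0, 72.0], [429.0, 72.0], [273.0, 168.0], [423.0, 168.0], [350.0, 71.0]]
```

View pics/w7.png

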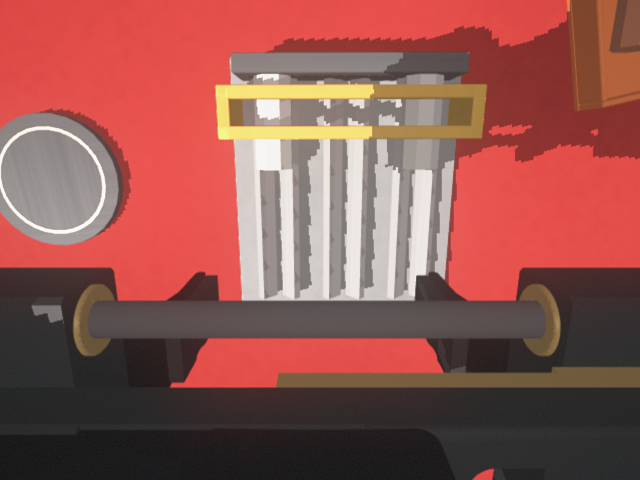

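The wrist picture shows both pins, at about (270,122) and (422,122), running under the yellow bars up to the dark stop at v≈75. Their extents, v 73 to 172, match the fully-home prediction of 72 to 168. Now for the discs.

Emit:
send_rows([
  [1, [-0.012, -0.042, 0], -5],
  [1, [-0.024, -0.084, 0], -10],
  [1, [-0.037, -0.126, 0], -15],
  [1, [-0.049, -0.168, 0], -20],
  [1, [-0.061, -0.21, 0], -25],
  [1, [-0.074, -0.252, 0], -30],
  [1, [-0.086, -0.294, 0], -36],
  [1, [-0.098, -0.334, 0], -36],
])

```text
t: 45.85
tcp_pos: [444.1, 346.9, 111.6]
eef_rot: [[0.864, 0.504, 0.0], [0.504, -0.864, 0.001], [0.001, -0.001, -1.0]]
contact_force: [1.1, -0.7, 0.6]
finger_gap: 86.7
grasp_force: 0.0
```

Emit:
send_rows([
  [1, [0, 0, 0], 0],
  [1, [0, 0, 0], 0],
  [1, [0, 0, 0], 0],
  [1, [0, 0, 0], 0],
])

```text
t: 46.25
tcp_pos: [445.2, 343.1, 111.5]
eef_rot: [[0.867, 0.499, 0.0], [0.499, -0.867, -0.0], [0.0, 0.0, -1.0]]
contact_force: [-0.3, 0.4, -0.2]
finger_gap: 87.1
grasp_force: 0.0
```

```bash
cat >> h.py <<'E'
def disc(label,z,c,k=1,cam="wrist"):
    for m in nets.masks_of(cam,label)[:k]:
        q,_=cv2.findContours(m["pixels"].astype(np.uint8),0,1);q=cv2.convexHull(max(q,key=cv2.contourArea))[:,0]
        P=ray(c,q,z)[:,:2].astype(np.float32)
        (x,y),r=cv2.minEnclosingCircle(P);print(label,round(m["confidence"],2),m["extent"],"circ",round(x,1),round(y,1),"r",round(r,1),"mean",ray(c,np.argwhere(m["pixels"])[:,::-1],z).mean(0).round(1)[:2])
E
python3 - <<'E'
from h import *
s,im,c=look("wrist");print(s["tcp_pos"],s["joint_pos"].round(2))
cv2.imwrite("pics/w8.png",im[:,:,::-1])
for l in("disc_large","disc_medium","disc_small"): disc(l,14,c)
disc("bolster",8,c)
go(445,344,-33,24)
E
```

```text
[445.17788734 343.05052197 111.50137434] [-1.35  0.46  0.82  1.92 -0.42  0.94 -1.37]
disc_large 0.91 [276.5, 178.6, 357.6, 263.1] circ 451.3 345.5 r 32.2 mean [451.6 345.9]
disc_medium 0.57 [337.5, 61.2, 415.7, 140.3] circ 546.9 351.5 r 27.2 mean [547.5 352. ]
bolster 0.57 [492.3, 116.9, 628.5, 252.4] circ 563.4 198.6 r 51.6 mean [565.2 199.3]
  go (445, 344, -33, 24) -> d [0.     0.0003 0.1444] turn 6.0
```

View pics/w8.png

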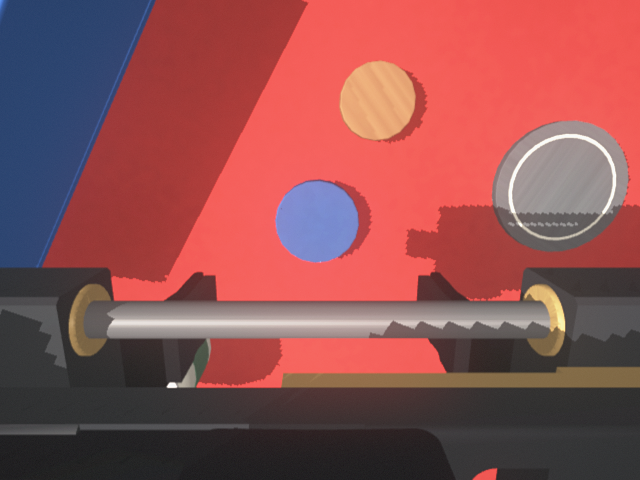

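The picture shows the blue disc at (317,221), the brown at (378,100) and the bolster at (561,186). There's no brass disc. The wrist and top cameras differ by about 6 mm in x, so I'll squeeze the blue disc along two perpendicular directions to centre it exactly in the tool frame.

Emit:
send_rows([
  [1, [0.003, 0, 0.03], 0],
  [1, [0.003, 0, 0.07], 0],
  [1, [0.003, 0, 0.1], 0],
  [1, [0.003, 0, 0.125], 0],
  [1, [0.003, 0, 0.138], 0],
  [1, [0.003, 0, 0.143], 0],
  [1, [0.003, 0, 0.1435], 0],
  [1, [0.003, 0, 0.1435], 0],
])

```text
t: 47.3
tcp_pos: [448.1, 346.7, -31.1]
eef_rot: [[0.865, 0.501, 0.001], [0.501, -0.865, 0.001], [0.002, -0.0, -1.0]]
contact_force: [-0.1, 0.4, -0.0]
finger_gap: 87.0
grasp_force: 0.0
```

Emit:
send_rows([
  [-1, [0, 0, 0], 0],
  [-1, [0, 0, 0], 0],
  [-1, [0, 0, 0], 0],
  [-1, [0, 0, 0], 0],
  [-1, [0, 0, 0], 0],
])

```text
t: 47.8
tcp_pos: [447.7, 346.0, -31.7]
eef_rot: [[0.865, 0.501, 0.001], [0.501, -0.865, 0.0], [0.001, 0.0, -1.0]]
contact_force: [0.5, -2.2, 2.2]
finger_gap: 63.1
grasp_force: 30.0
```

Emit:
send_rows([
  [1, [0, 0, 0], 0],
  [1, [0, 0, 0], 0],
  [1, [0, 0, 0], 0],
  [1, [0, 0, 0], -6],
  [1, [0, 0, 0], -14],
  [1, [0, 0, 0], -22],
  [1, [0, 0, 0], -30],
  [1, [0, 0, 0], -30],
])

```text
t: 48.6
tcp_pos: [447.0, 346.4, -32.1]
eef_rot: [[0.499, 0.867, -0.001], [0.867, -0.499, 0.001], [0.0, -0.001, -1.0]]
contact_force: [-0.7, 0.1, 0.3]
finger_gap: 86.9
grasp_force: 0.0
```

Emit:
send_rows([
  [1, [0, 0, 0], -8],
  [1, [0, 0, 0], -16],
  [1, [0, 0, 0], -24],
  [1, [0, 0, 0], -32],
  [1, [0, 0, 0], -40],
  [1, [0, 0, 0], -48],
  [1, [0, 0, 0], -56],
  [1, [0, 0, 0], -60],
])

```text
t: 49.4
tcp_pos: [447.0, 346.1, -32.4]
eef_rot: [[-0.502, 0.865, -0.001], [0.865, 0.502, -0.0], [0.0, -0.001, -1.0]]
contact_force: [-0.5, -0.1, 0.1]
finger_gap: 87.2
grasp_force: 0.0
```

Emit:
send_rows([
  [-1, [0, 0, 0], 0],
  [-1, [0, 0, 0], 0],
  [-1, [0, 0, 0], 0],
  [-1, [0, 0, 0], 0],
  [-1, [0, 0, 0], 0],
  [-1, [0, 0, 0], 0],
])

```text
t: 50.0
tcp_pos: [447.3, 346.4, -32.2]
eef_rot: [[-0.501, 0.865, 0.0], [0.865, 0.501, 0.0], [0.0, 0.0, -1.0]]
contact_force: [0.8, 0.6, -0.7]
finger_gap: 63.2
grasp_force: 30.0
```

Emit:
send_rows([
  [-1, [0, 0, -0.01], 0],
  [-1, [0, 0, -0.03], 0],
  [-1, [0, 0, -0.06], 0],
  [-1, [-0.01, 0, -0.08], 0],
  [-1, [-0.03, 0.004, -0.08], 0],
  [-1, [-0.06, 0.008, -0.08], 0],
  [-1, [-0.09, 0.012, -0.08], 0],
  [-1, [-0.12, 0.016, -0.08], 0],
])

```text
t: 50.8
tcp_pos: [521.2, 249.4, 48.3]
eef_rot: [[-0.502, 0.865, -0.001], [0.865, 0.502, -0.0], [0.0, -0.001, -1.0]]
contact_force: [0.3, -0.2, -2.7]
finger_gap: 63.0
grasp_force: 30.0
```

Emit:
send_rows([
  [-1, [-0.03, 0.004, 0], 0],
  [-1, [-0.055, 0.007, 0], 0],
  [-1, [-0.064, 0.008, 0], 0],
  [-1, [-0.064, 0.008, 0], 0],
  [-1, [-0.064, 0.008, 0], 0],
  [-1, [-0.064, 0.008, 0], 0],
])

```text
t: 51.4
tcp_pos: [558.9, 201.1, 47.7]
eef_rot: [[-0.504, 0.864, -0.001], [0.864, 0.504, 0.001], [0.001, -0.001, -1.0]]
contact_force: [-0.3, -1.2, -2.0]
finger_gap: 63.5
grasp_force: 30.0
```

```bash
python3 - <<'E'
from h import *
s,im,c=look("top");print(s["tcp_pos"],s["finger_gap"],s["joint_pos"].round(2))
disc("disc_medium",14,c,1,"top");disc("bolster",8,c,1,"top")
go(560,199,-23,120)
E
```

```text
[558.88028761 201.11559409  47.70778754] 63.46424175492593 [-0.63  0.5   0.28  1.87 -0.19  0.79  0.29]
disc_medium 0.63 [204.8, 221.8, 217.2, 243.3] circ 543.8 353.7 r 25.6 mean [543.2 359.6]
  go (560, 199, -23, 120) -> d [-0.0015 -0.0002  0.0708] turn 0.2
```

Emit:
send_rows([
  [-1, [0, 0, 0.02], 0],
  [-1, [0, 0, 0.04], 0],
  [-1, [0, 0, 0.055], 0],
  [-1, [0, 0, 0.063], 0],
  [-1, [0, 0, 0.067], 0],
  [-1, [0, 0, 0.069], 0],
  [-1, [0, 0, 0.07], 0],
  [-1, [0, 0, 0.07], 0],
])

```text
t: 52.35
tcp_pos: [560.7, 199.2, -21.7]
eef_rot: [[-0.501, 0.865, 0.001], [0.865, 0.501, 0.0], [-0.0, 0.001, -1.0]]
contact_force: [0.4, -0.8, -1.4]
finger_gap: 63.2
grasp_force: 30.0
```

Emit:
send_rows([
  [-1, [0, 0, 0.001], 0],
  [-1, [0, 0, 0.001], 0],
  [-1, [0, 0, 0.001], 0],
])

```text
t: 52.65
tcp_pos: [560.3, 199.1, -23.0]
eef_rot: [[-0.501, 0.865, 0.0], [0.865, 0.501, 0.0], [0.0, 0.0, -1.0]]
contact_force: [0.8, 0.9, -2.0]
finger_gap: 62.9
grasp_force: 30.0
```

Another 1 mm down to touch. Then I release, lift, and check the centring.

Emit:
send_rows([
  [-1, [0, 0, 0.001], 0],
  [-1, [0, 0, 0.001], 0],
  [1, [0, 0, 0.001], 0],
  [1, [0, 0, 0.001], 0],
  [1, [0, 0, 0.001], 0],
])

```text
t: 53.15
tcp_pos: [560.6, 199.2, -23.9]
eef_rot: [[-0.501, 0.865, 0.001], [0.865, 0.501, 0.0], [-0.0, 0.001, -1.0]]
contact_force: [-0.1, 0.3, 0.5]
finger_gap: 79.9
grasp_force: 0.0
```

Emit:
send_rows([
  [1, [0, 0, -0.01], 0],
  [1, [0, 0, -0.04], 0],
  [1, [0, 0, -0.08], 0],
  [1, [0, 0, -0.12], 0],
  [1, [0, 0, -0.135], 0],
  [1, [0, 0, -0.135], 0],
  [1, [0, 0, -0.135], 0],
  [1, [0, 0, -0.135], 0],
])

```text
t: 53.95
tcp_pos: [558.8, 198.6, 109.0]
eef_rot: [[-0.502, 0.865, -0.003], [0.865, 0.502, -0.001], [0.0, -0.004, -1.0]]
contact_force: [0.3, 0.1, -0.2]
finger_gap: 86.9
grasp_force: 0.0
```

```bash
python3 - <<'E'
from h import *
s,im,c=look("wrist");print(s["tcp_pos"],s["joint_pos"].round(2))
cv2.imwrite("pics/w9.png",im[:,:,::-1])
disc("disc_large",22,c);disc("bolster",8,c)
E
```

```text
[558.76672219 198.64632261 108.97909444] [-0.65  0.42  0.31  1.83 -0.16  0.92  0.26]
disc_large 0.73 [275.8, 186.7, 359.6, 275.0] circ 560.6 199.6 r 32.5 mean [560.5 200.1]
bolster 0.66 [258.9, 166.3, 386.1, 290.7] circ 564.2 197.5 r 50.2 mean [564.6 200. ]
```

View pics/w9.png

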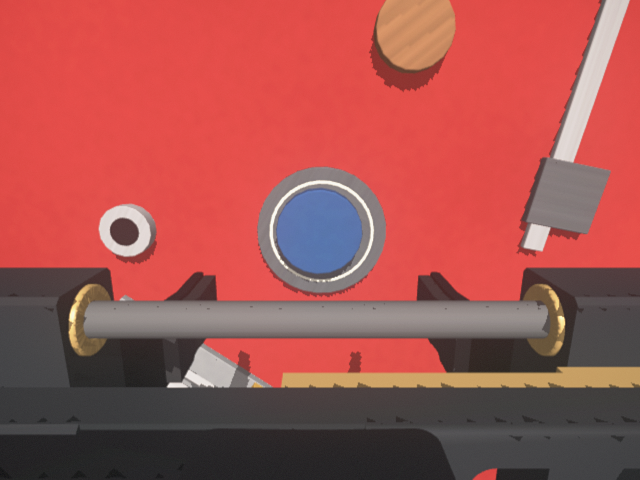

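The blue disc is centred at (318,231) inside the white ring, which is centred at about (321,231). That's nearly concentric, so I'll quantify it by fitting the ring and the disc in this same picture.

```bash
python3 - <<'E'
from h import *
im=cv2.imread("pics/w9.png");s=arm.get_state();s=dict(s);s["tcp_pos"]=np.array([558.77,198.65,108.98])
c=cam("wrist",s)
hsv=cv2.cvtColor(im,cv2.COLOR_BGR2HSV)
sub=np.zeros(im.shape[:2],bool);sub[160:300,250:395]=1
from scipy.optimize import least_squares
def fit(P,r0,w=None):
    f=lambda p:np.hypot(P[:,0]-p[0],P[:,1]-p[1])-p[2]
    return least_squares(f,[*P.mean(0),r0],loss="soft_l1",f_scale=1).x.round(1)
ring=sub&(hsv[...,2]>185)&(hsv[...,1]<60)
P=ray(c,np.argwhere(ring)[:,::-1],8)[:,:2];print("ring",len(P),fit(P,40))
blue=(sub&(hsv[...,0]>100)&(hsv[...,0]<130)&(hsv[...,1]>90)).astype(np.uint8)
q=max(cv2.findContours(blue,0,1)[0],key=cv2.contourArea)[:,0]
P=ray(c,q,22)[:,:2];print("blue",fit(P,32))
gray=(sub&~((hsv[...,1]>120)&((hsv[...,0]<10)|(hsv[...,0]>170)))).astype(np.uint8)
gray=cv2.morphologyEx(gray,cv2.MORPH_OPEN,np.ones((5,5)))
q=max(cv2.findContours(gray,0,1)[0],key=cv2.contourArea)[:,0];q=q[(q[:,1]<265)]
P=ray(c,q,8)[:,:2];print("plate",fit(P,50))
s,t,c=look("top");disc("disc_large",22,c,1,"top");disc("bolster",8,c,1,"top");disc("disc_medium",14,c,1,"top")
E
```

```text
ring 947 [564.6 196.8  39. ]
blue [561.1 199.1  31.1]
plate [564.3 197.3  49.3]
bolster 0.36 [434.7, 192.1, 442.0, 204.7] circ 625.9 -276.6 r 18.0 mean [ 625.4 -277.4]
disc_medium 0.44 [206.4, 225.1, 211.9, 243.8] circ 541.5 363.8 r 19.8 mean [541.9 366.2]
```

The disc sits about 4 mm off the ring's centre, at tool (-3.5, +1.8) mm. I'll grip it again and shift it.

Emit:
send_rows([
  [1, [0, 0, 0.03], 0],
  [1, [0, 0, 0.07], 0],
  [1, [0, 0, 0.1], 0],
  [1, [0, 0, 0.12], 0],
  [1, [0, 0, 0.13], 0],
  [1, [0, 0, 0.134], 0],
  [1, [0, 0, 0.135], 0],
  [1, [0, 0, 0.135], 0],
])

```text
t: 55.1
tcp_pos: [561.1, 199.4, -23.2]
eef_rot: [[-0.501, 0.865, 0.002], [0.865, 0.501, 0.001], [-0.0, 0.002, -1.0]]
contact_force: [-0.5, -0.7, 0.4]
finger_gap: 86.9
grasp_force: 0.0
```

Emit:
send_rows([
  [-1, [0, 0, 0], 0],
  [-1, [0, 0, 0], 0],
  [-1, [0, 0, 0], 0],
  [-1, [0, 0, 0], 0],
  [-1, [0, 0, 0], 0],
  [-1, [0, 0, -0.003], 0],
  [-1, [0, 0, -0.005], 0],
])

```text
t: 55.8
tcp_pos: [559.8, 198.9, -19.4]
eef_rot: [[-0.501, 0.865, -0.001], [0.865, 0.501, -0.0], [0.0, -0.001, -1.0]]
contact_force: [0.1, 0.4, -2.2]
finger_gap: 63.0
grasp_force: 30.0
```

Emit:
send_rows([
  [-1, [-0.0018, 0.001, 0], 0],
  [-1, [-0.0035, 0.0018, 0], 0],
  [-1, [-0.0035, 0.0018, 0], 0],
  [-1, [-0.0035, 0.0018, 0.003], 0],
  [-1, [-0.0035, 0.0018, 0.005], 0],
  [-1, [-0.0035, 0.0018, 0.005], 0],
  [-1, [-0.0035, 0.0018, 0.005], 0],
])

```text
t: 56.5
tcp_pos: [563.4, 196.9, -23.9]
eef_rot: [[-0.501, 0.865, -0.0], [0.865, 0.501, 0.0], [0.0, -0.0, -1.0]]
contact_force: [-2.4, -1.2, 4.3]
finger_gap: 63.2
grasp_force: 30.0
```

Emit:
send_rows([
  [1, [0, 0, 0], 0],
  [1, [0, 0, 0], 0],
  [1, [0, 0, 0], 0],
  [1, [0, 0, 0], 0],
])

```text
t: 56.9
tcp_pos: [563.6, 197.0, -24.3]
eef_rot: [[-0.502, 0.865, 0.0], [0.865, 0.502, 0.0], [-0.0, 0.0, -1.0]]
contact_force: [-0.1, -0.5, 0.5]
finger_gap: 84.2
grasp_force: 0.0
```

Emit:
send_rows([
  [1, [0, 0, -0.01], 0],
  [1, [0, 0, -0.04], 0],
  [1, [0, 0, -0.08], 0],
  [1, [0, 0, -0.12], 0],
  [1, [0, 0, -0.135], 0],
  [1, [0, 0, -0.135], 0],
  [1, [0, 0, -0.135], 0],
  [1, [0, 0, -0.135], 0],
])

```text
t: 57.7
tcp_pos: [562.0, 196.5, 108.9]
eef_rot: [[-0.502, 0.865, -0.003], [0.865, 0.502, -0.001], [0.0, -0.004, -1.0]]
contact_force: [-0.6, -1.5, 0.2]
finger_gap: 87.4
grasp_force: 0.0
```

```bash
cat >> h.py <<'E'
from scipy.optimize import least_squares
def fit(P,r0):
    f=lambda p:np.hypot(P[:,0]-p[0],P[:,1]-p[1])-p[2]
    return least_squares(f,[*P.mean(0),r0],loss="soft_l1",f_scale=1).x.round(1)
def stackfit(im,c,lim=(150,300,240,410)):
    hsv=cv2.cvtColor(im,cv2.COLOR_RGB2HSV);sub=np.zeros(im.shape[:2],bool);sub[lim[0]:lim[1],lim[2]:lim[3]]=1
    ring=sub&(hsv[...,2]>185)&(hsv[...,1]<60)
    P=ray(c,np.argwhere(ring)[:,::-1],8)[:,:2];print("ring",len(P),fit(P,40))
    blue=(sub&(hsv[...,0]>100)&(hsv[...,0]<130)&(hsv[...,1]>90)).astype(np.uint8)
    q=cv2.convexHull(max(cv2.findContours(blue,0,1)[0],key=cv2.contourArea))[:,0]
    P=ray(c,q,22)[:,:2];print("blue",fit(P,32))
E
python3 - <<'E'
from h import *
s,im,c=look("wrist");print(s["tcp_pos"]);stackfit(im,c)
disc("disc_medium",14,c);go(547,353,100,120)
E
```

```text
[562.0427418  196.52153432 108.91188412]
ring 867 [564.5 196.8  38.9]
blue [564.2 196.8  31.4]
disc_medium 0.82 [368.0, 2.2, 452.2, 69.0] circ 548.2 349.4 r 27.7 mean [549.3 346.5]
  go (547, 353, 100, 120) -> d [0.1431 0.0652 0.0088] turn 0.1
```

The disc and ring now agree to 0.3 mm, with the stack centre at TCP (563.6,197.0). Next is the brown disc, using the same two-way squeeze.

Emit:
send_rows([
  [1, [0.025, 0.011, 0], 0],
  [1, [0.055, 0.024, 0], 0],
  [1, [0.085, 0.038, 0], 0],
  [1, [0.115, 0.051, 0], 0],
  [1, [0.135, 0.06, 0], 0],
  [1, [0.1425, 0.063, 0], 0],
  [1, [0.1425, 0.063, 0], 0],
  [1, [0.1425, 0.063, 0], 0],
])

```text
t: 58.6
tcp_pos: [546.9, 349.8, 110.3]
eef_rot: [[-0.5, 0.866, -0.0], [0.866, 0.5, -0.002], [-0.001, -0.001, -1.0]]
contact_force: [0.0, 0.0, 0.5]
finger_gap: 86.9
grasp_force: 0.0
```

```bash
python3 - <<'E'
from h import *
s,im,c=look("wrist");print(s["tcp_pos"]);disc("disc_medium",14,c);go(547,352,-32,120)
E
```

```text
[546.92958455 349.76827837 110.29367228]
disc_medium 0.57 [280.7, 191.6, 352.5, 259.6] circ 547.1 352.6 r 27.4 mean [546.5 352.9]
  go (547, 352, -32, 120) -> d [0.0025 0.0011 0.1427] turn -0.1
```

Emit:
send_rows([
  [1, [0.001, 0.001, 0.03], 0],
  [1, [0.001, 0.001, 0.07], 0],
  [1, [0.001, 0.001, 0.1], 0],
  [1, [0.001, 0.001, 0.125], 0],
  [1, [0.001, 0.001, 0.138], 0],
  [1, [0.001, 0.001, 0.142], 0],
  [1, [0.001, 0.001, 0.143], 0],
  [1, [0.001, 0.001, 0.143], 0],
])

```text
t: 59.5
tcp_pos: [548.0, 353.5, -30.8]
eef_rot: [[-0.501, 0.865, 0.002], [0.865, 0.501, 0.001], [0.0, 0.002, -1.0]]
contact_force: [-0.3, 0.5, -0.6]
finger_gap: 86.9
grasp_force: 0.0
```

Emit:
send_rows([
  [-1, [0, 0, 0], 0],
  [-1, [0, 0, 0], 0],
  [-1, [0, 0, 0], 0],
  [-1, [0, 0, 0], 0],
  [-1, [0, 0, 0], 0],
  [-1, [0, 0, 0], 0],
])

```text
t: 60.1
tcp_pos: [546.7, 353.1, -32.1]
eef_rot: [[-0.501, 0.865, -0.001], [0.865, 0.501, -0.0], [0.0, -0.001, -1.0]]
contact_force: [-1.5, -1.1, 1.8]
finger_gap: 53.0
grasp_force: 30.0
```

Emit:
send_rows([
  [1, [0, 0, 0], 0],
  [1, [0, 0, 0], 0],
  [1, [0, 0, 0], 0],
  [1, [0, 0, 0], 6],
  [1, [0, 0, 0], 14],
  [1, [0, 0, 0], 22],
  [1, [0, 0, 0], 30],
  [1, [0, 0, 0], 30],
])

```text
t: 60.9
tcp_pos: [546.9, 353.4, -32.3]
eef_rot: [[-0.002, 1.0, 0.0], [1.0, 0.002, -0.001], [-0.001, 0.0, -1.0]]
contact_force: [-0.2, 0.5, 0.5]
finger_gap: 86.4
grasp_force: 0.0
```

Emit:
send_rows([
  [1, [0, 0, 0], 8],
  [1, [0, 0, 0], 16],
  [1, [0, 0, 0], 24],
  [1, [0, 0, 0], 32],
  [1, [0, 0, 0], 40],
  [1, [0, 0, 0], 48],
  [1, [0, 0, 0], 56],
  [1, [0, 0, 0], 60],
])

```text
t: 61.7
tcp_pos: [546.8, 353.3, -32.4]
eef_rot: [[0.865, 0.501, -0.0], [0.501, -0.865, -0.0], [-0.0, 0.0, -1.0]]
contact_force: [0.2, -0.4, -0.5]
finger_gap: 87.1
grasp_force: 0.0
```

Emit:
send_rows([
  [1, [0, 0, 0], 0],
  [-1, [0, 0, 0], 0],
  [-1, [0, 0, 0], 0],
  [-1, [0, 0, 0], 0],
  [-1, [0, 0, 0], 0],
  [-1, [0, 0, 0], 0],
  [-1, [0, 0, 0], 0],
  [-1, [0, 0, 0], 0],
])

```text
t: 62.5
tcp_pos: [547.1, 353.0, -32.1]
eef_rot: [[0.865, 0.501, 0.0], [0.501, -0.865, -0.0], [0.0, 0.0, -1.0]]
contact_force: [0.6, -0.7, -0.2]
finger_gap: 52.9
grasp_force: 30.0
```

Emit:
send_rows([
  [-1, [0, 0, -0.01], 0],
  [-1, [0, 0, -0.03], 0],
  [-1, [0, 0, -0.06], 0],
  [-1, [0, 0, -0.08], 0],
  [-1, [0, 0, -0.08], 0],
  [-1, [0, 0, -0.08], 0],
])

```text
t: 63.1
tcp_pos: [546.4, 353.4, 47.7]
eef_rot: [[0.865, 0.502, -0.001], [0.502, -0.865, 0.0], [-0.0, -0.001, -1.0]]
contact_force: [0.5, 0.8, -1.4]
finger_gap: 53.0
grasp_force: 30.0
```

```bash
python3 - <<'E'
from h import *
s=arm.get_state();print(s["tcp_pos"],s["finger_gap"],s["joint_pos"].round(2));go(563.6,197,48,30)
E
```

```text
[546.4129502  353.37310447  47.72439812] 53.047174254207164 [-1.13  0.67  0.72  1.75 -0.54  0.93 -1.22]
  go (563.6, 197, 48, 30) -> d [-0.0636  0.1439 -0.0004] turn 0.1
```

Emit:
send_rows([
  [-1, [-0.008, 0.018, 0], 0],
  [-1, [-0.02, 0.045, 0], 0],
  [-1, [-0.034, 0.076, 0], 0],
  [-1, [-0.048, 0.107, 0], 0],
  [-1, [-0.058, 0.13, 0], 0],
  [-1, [-0.064, 0.1435, 0], 0],
  [-1, [-0.064, 0.1435, 0], 0],
  [-1, [-0.064, 0.1435, 0], 0],
])

```text
t: 63.9
tcp_pos: [563.1, 197.9, 47.3]
eef_rot: [[0.865, 0.502, -0.001], [0.502, -0.865, 0.001], [-0.001, -0.001, -1.0]]
contact_force: [0.3, -0.0, -1.9]
finger_gap: 53.1
grasp_force: 30.0
```

Emit:
send_rows([
  [-1, [0, 0, 0], 0],
  [-1, [0, 0, 0.02], 0],
  [-1, [0, 0, 0.035], 0],
  [-1, [0, 0, 0.045], 0],
  [-1, [0, 0, 0.05], 0],
  [-1, [0, 0, 0.053], 0],
  [-1, [0, 0, 0.053], 0],
  [-1, [0, 0, 0.053], 0],
])

```text
t: 64.7
tcp_pos: [564.0, 197.0, -4.7]
eef_rot: [[0.865, 0.501, 0.001], [0.501, -0.865, 0.0], [0.001, 0.0, -1.0]]
contact_force: [-0.3, 0.4, -2.3]
finger_gap: 52.7
grasp_force: 30.0
```

```bash
python3 - <<'E'
from h import *
s=arm.get_state();print(s["tcp_pos"],s["finger_gap"],s["contact_force"]);go(563.6,197,-10,30)
E
```

```text
[563.99762227 196.985727    -4.71094722] 52.71778672119861 [-0.25642026  0.38133688 -2.26250681]
  go (563.6, 197, -10, 30) -> d [-0.0003 -0.0002  0.0053] turn 0.1
```

Emit:
send_rows([
  [-1, [0, 0, 0.002], 0],
  [-1, [0, 0, 0.004], 0],
  [-1, [0, 0, 0.005], 0],
  [-1, [0, 0, 0.0055], 0],
  [-1, [0, 0, 0.0055], 0],
])

```text
t: 65.2
tcp_pos: [563.5, 197.1, -10.1]
eef_rot: [[0.865, 0.501, -0.0], [0.501, -0.865, 0.001], [0.0, -0.001, -1.0]]
contact_force: [-2.2, 0.2, 5.5]
finger_gap: 52.8
grasp_force: 30.0
```

Emit:
send_rows([
  [1, [0, 0, 0], 0],
  [1, [0, 0, 0], 0],
  [1, [0, 0, 0], 0],
  [1, [0, 0, 0], 0],
])

```text
t: 65.6
tcp_pos: [563.6, 196.9, -10.8]
eef_rot: [[0.865, 0.501, 0.0], [0.501, -0.865, -0.0], [0.0, 0.0, -1.0]]
contact_force: [0.1, 0.4, 0.5]
finger_gap: 77.2
grasp_force: 0.0
```

Emit:
send_rows([
  [1, [0, 0, -0.01], 0],
  [1, [0, 0, -0.04], 0],
  [1, [0, 0, -0.08], 0],
  [1, [0, 0, -0.12], 0],
  [1, [0, 0, -0.13], 0],
  [1, [0, 0, -0.13], 0],
  [1, [0, 0, -0.13], 0],
  [1, [0, 0, -0.13], 0],
])

```text
t: 66.4
tcp_pos: [562.2, 196.8, 117.7]
eef_rot: [[0.865, 0.502, -0.003], [0.502, -0.865, -0.001], [-0.003, -0.0, -1.0]]
contact_force: [1.0, 0.3, -0.2]
finger_gap: 87.0
grasp_force: 0.0
```

```bash
python3 - <<'E'
from h import *
s,im,c=look("wrist");print(s["tcp_pos"]);stackfit(im,c)
disc("disc_medium",36,c)
s,im2,c=look("top")
for l,z in [("pin1",32),("offcut1",28)]:find("top",l,z,c,3)
s,im3,c=look("side")
for m in find("side","pin1",30,c,3,.3): print(tomag(ray(c,np.argwhere(m["pixels"])[:,::-1],30).mean(0)))
cv2.imwrite("pics/f.png",np.hstack([im[120:420,140:540,::-1],cv2.resize(im3[180:480,240:640,::-1],(400,300))]))
E
```

```text
[562.23812695 196.80593494 117.72144747]
ring 1007 [564.4 197.   39. ]
blue [565.  197.1  30.8]
disc_medium 0.8 [280.3, 193.4, 352.8, 268.7] circ 565.3 197.4 r 27.4 mean [565.7 197.8]
pin1 0.62 px [322.4, 204.9, 335.1, 222.8] mean [577.4  25. ] rect 584.1 24.3 size 62.9 23.3 yaw -6.0
pin1 0.48 px [314.3, 198.2, 379.4, 270.2] mean [526.7 -19.4] rect 530.0 -19.9 size 189.3 166.6 yaw -6.6
pin1 0.47 px [361.8, 210.7, 373.2, 227.1] mean [565.3 -73.8] rect 566.9 -73.7 size 48.9 23.5 yaw -6.6
offcut1 0.67 px [415.2, 192.9, 426.0, 207.7] mean [ 623.3 -222.5] rect 623.9 -222.3 size 37.3 22.3 yaw -2.8
offcut1 0.57 px [434.4, 191.2, 443.0, 207.0] mean [ 620.6 -272. ] rect 620.1 -272.1 size 37.7 22.3 yaw -3.1
offcut1 0.54 px [404.5, 174.3, 456.7, 219.1] mean [ 627.4 -251.8] rect 627.2 -251.2 size 136.3 105.0 yaw -82.9
pin1 0.69 px [308.1, 180.7, 353.6, 204.6] mean [677.3 301.2] rect 675.4 319.9 size 167.0 51.5 yaw -69.3
pin1 0.63 px [354.9, 274.4, 378.1, 295.4] mean [563.6 -75.7] rect 570.1 -76.2 size 63.7 39.8 yaw 2.5
pin1 0.5 px [337.9, 251.0, 365.3, 265.6] mean [580.  23.] rect 583.1 24.0 size 56.9 36.1 yaw -7.4
[ 99.4 335.8]
[ 25.  -50.8]
[31.1 49. ]
```

View pics/f.png

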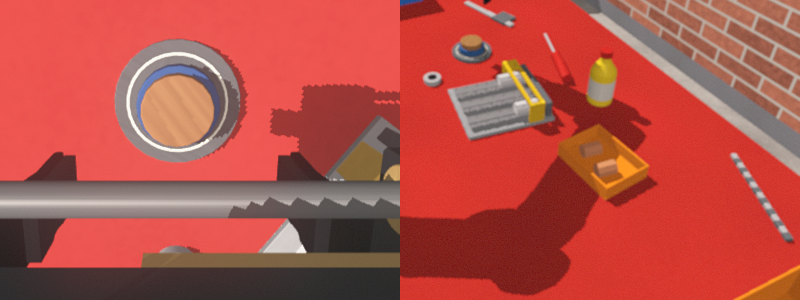

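The last pictures show brown on blue, concentric with the ring to about 1 mm, around (178,105) on the left. Both pins are under the bars at (500–540,75–108), and both offcuts are in the tray at about (600,160). The bystanders stand as they were, so I'm handing in.

```bash
python3 -c "
from bench import job
print(job.hand_in())"
```

```text
the job is handed in; nothing more can be done
None
```

I handed the job in at about 66 s: both copper offcuts are in the scrap tray, both silver pins are home against the end stop in grooves 1 and 3, the brown disc sits on the blue one within about 1 mm of the bolster's centre (there was no brass disc), and I left the bystanders alone; the hand-in gave no verdict.

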